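Load motor terminal covers open side down in the test nest and lock it

TASK

Load every terminal-box cover on the bench into the test nest for its insulation test: each goes fully home in the pocket of its own length with its open side down, one after another from the shortest to the longest. When all are in, turn the lock collar by its pin until the pin stands over the white mark. Leave everything else on the bench where it is.

Things in the scene. Friction and masses are not known exactly. Their poses are not given: they have to be found in the camera images.
- cover1: Bare aluminium terminal-box cover, shortest of four sizes, may be absent: box 44 long (its x) x 40 wide (y) x 28 high (z), walls 4, one 44 x 40 face open. Origin at the box's middle. +z points out of the closed face (two small dark screw dots): +z up means open side down. Starts lying open side up, or standing on a long side. Same after a half turn about z. About 90 g.
- cover2: Bare aluminium terminal-box cover, second shortest of four sizes, may be absent: box 52 long (its x) x 40 wide (y) x 28 high (z), walls 4, one 52 x 40 face open. Origin at the box's middle. +z points out of the closed face (two small dark screw dots): +z up means open side down. Starts lying open side up, or standing on a long side. Same after a half turn about z. About 90 g.
- cover3: Bare aluminium terminal-box cover, second longest of four sizes, may be absent: box 60 long (its x) x 40 wide (y) x 28 high (z), walls 4, one 60 x 40 face open. Origin at the box's middle. +z points out of the closed face (two small dark screw dots): +z up means open side down. Starts lying open side up, or standing on a long side. Same after a half turn about z. About 90 g.
- cover4: Bare aluminium terminal-box cover, longest of four sizes, may be absent: box 68 long (its x) x 40 wide (y) x 28 high (z), walls 4, one 68 x 40 face open. Origin at the box's middle. +z points out of the closed face (two small dark screw dots): +z up means open side down. Starts lying open side up, or standing on a long side. Same after a half turn about z. About 90 g.
- nest: Grey block fixed to the bench, 30 high, 200 (its x) x 150 (y), with an extension on its +y side carrying the lock collar. Origin on the bench, under the middle of the four pockets. Pockets 10 deep, two by two, long side along x, each 2.5 longer and wider than its cover; a seated cover stands 18 proud. One to four dark dots beside a pocket give its number.
- pocket1 (a point): Centre of the floor of pocket 1 (1 dot), 20 above the bench; it fits the 44 long cover. Axes as the nest's. A seated cover's origin is 14 above it.
- pocket2 (a point): Centre of the floor of pocket 2 (2 dots), 20 above the bench; it fits the 52 long cover. Axes as the nest's. A seated cover's origin is 14 above it.
- pocket3 (a point): Centre of the floor of pocket 3 (3 dots), 20 above the bench; it fits the 60 long cover. Axes as the nest's. A seated cover's origin is 14 above it.
- pocket4 (a point): Centre of the floor of pocket 4 (4 dots), 20 above the bench; it fits the 68 long cover. Axes as the nest's. A seated cover's origin is 14 above it.
- collar (a joint): Lock collar, a captive steel ring 68 across on a vertical axis on the nest: its angle in rad, 0 with the pin towards the nest's -x, growing clockwise seen from above, stops at 0 and 1.9. It is locked at 1.5, where its pin stands over the white mark. It stays where it is left.
- collar_axis (a point): On the collar's axis, at the block's top, 30 above the bench.
- collar_pin (a point): Top of the collar's upright black pin, 14 in diameter, 45 from the collar's axis; its top is 87 above the bench and it is free for 35 below the top.
- lock_mark (a point): Where the pin must stand when locked, at the level of the block's top, 45 from the collar's axis; a white line on the block runs outwards here.
- probe: Red test probe lying on the bench, 190 long along its x, 42 thick at its guard; origin on the bench under its handle. Leave alone.
- tape: Roll of black tape, 84 across, 19 high, origin under its middle. Leave alone.
- jar: Small jar with a black cap, 48 across, 60 high, origin under its middle. Leave alone.
- driver: Screwdriver lying along its x. Leave alone.
Things that resemble listed ones, but are neither listed nor needed, are in the scene too. What is shaped like the cover3 but orange or purple is not meant. Leave any purple look-alike of the cover2 alone.

How it is judged:
By the outcome, as a careful person would: the job done as asked, in the order asked, and still so for the second after the job is handed in, with the robot touching nothing.
Of cover1, cover2, cover3, cover4 only 3 to 4 are there at a start; the rules pass over those that are not, and their reading is None.
At some moment in a run one of cover1, cover2, cover3, cover4 may be knocked a few centimetres aside while the robot is not near it.
Once in a run the grip may slacken for a moment while it holds something.
It also fails if it takes over 210 s, if anything falls off the work surface, if the arm or the gripper's body presses on something with over 40 N, if the wrist force passes 120 N, or if a joint passes its speed limit or range.

ROBOT

A 6-joint arm with a two-finger parallel gripper is mounted at the origin on the work surface. World frame = base frame: x ahead of the robot, y to its left, z up, the work surface at z = 0. Lengths are in m, angles in degrees, forces in N, time in s.
With the tool pointing down it reaches from about 0.375 to 0.9 m from the base axis. Payload 3.1 kg.
Tool frame: the origin (TCP) lies at the very end of the fingers, on their centre line; the grasp point (between the pads) lies 19 mm behind it (bot.tcp_to_grasp is the distance from the TCP to the grasp point, in m); z points along the fingers, y is the line along which they close (so a half turn about z gives the same grasp; the last joint's range is limited). The gripper opens to 87 mm and grips with 3 to 60 N. Pads are 19 mm wide; open, the fingers measure 117 mm over their backs; the gripper's body (75 mm by 190 mm) begins 51 mm behind the grasp point.
Start: joints at [-78.467, 30.224, 82.088, -0, 67.689, -10.227], TCP at [0.232, -0.58, 0.223] pointing down, gripper open.
Joint ranges: [-176.69, 176.69], [-43.24, 126.21], [12.49, 139.97], [-82, 262], [0, 151.66], [-163.58, 163.58]. Speed limits (degrees/s): [159.86, 159.86, 180, 180, 180, 180].

INTERFACE

Orientations are given as a 3x3 rotation matrix whose columns are the frame's x, y, z axes.
In Python, from rig import telemetry, capture, camera_info, job, bot gives the robot as it stands. The module is installed in compiled form; this text tells all that it offers.
- The arm moves only by the tool carry_out, never from a script. Its argument "deltas" is a list that holds one entry, the list of rows, each a list of 7 numbers: the shift along the tool's x, y, z scaled (see below), then the turn, a rotation vector about the tool's x, y, z scaled (see below), then the closure, from -1 (fully open) to 1 (shut). In form: [[[dx, dy, dz, ax, ay, az, claw], ...]]. A call has exactly 10 rows; each row is the pose to reach, as a shift and turn from the pose commanded when the call began, along the tool's axes at that moment, turning the shorter way round; what a row does not reach only later rows make up. The controller multiplies each number of a shift by 15 cm and each number of a turn by 360 degrees. A row lasts 1/12 s, in which the tool goes at most 41.7 mm and 7.16 degrees, less where a joint would pass 70% of its speed; a pose out of reach is approached as far as the arm can. A call with a number of a shift or a turn outside -1 to 1 is refused whole. A call with a gripper value outside its range is refused whole. The fingers move at their own pace and stop on an object; the grip force is fixed at half the most. Time passes only in rows, so rows that repeat a pose let the fingers close, or fill a call up. It gives the time, the measured TCP pose, the force, the opening and the grip force at its end, in the units of the state.
- telemetry.read_state(): the state, without advancing time (a new reading comes with each control period).
- capture(name): name is "scene" or "top" or "wrist"; returns the picture (400x640x3 uint8, red, green, blue); there is no depth.
- camera_info(name): a dict with "mtx" (3x3 intrinsics, pixels), "cam_to_world" (4x4, takes a point from camera to world coordinates); the wrist camera has in their place "T_tool_cam" (4x4, takes a point from camera to tool coordinates, whose origin is the TCP and whose axes are the flange's). Camera axes: x right, y down, z forward; pixel columns grow to the right and rows downward; lengths in m; the calibration is good to about 2 mm. A picture is of the moment at which its call begins: read the wrist's pose just before it. camera_info takes no time and is no camera call.
- job.hand_in(): hands the job in; it is judged then, once.
The state is a dict: "time_s": time; "joint_positions": joint angles; "qvel": joint speeds; "tau": joint torques, N m; "position": TCP position; "tcp_rot": TCP orientation; "force": force on the tool from outside, world axes, zero at the start; "moment": the same for the moment, N m; "opening": opening from 0.0 (shut) to 1.0 (fully open); "grasp_force": force on a finger pad.
Only numpy, scipy, OpenCV 4.12 (cv2) and the standard library are available. Lean on these libraries where they do the work, as an engineer would, in place of code of your own. Each camera call takes 0.05 s, during which the arm holds its last target. There are 200 camera calls.

## Working session

There is one attempt and no reset: what is moved stays moved. The work goes in short steps, Python scripts to look and compute and a tool call to move; the robot and the scene stay as the last step left them, time stands still between calls to the robot, and variables do not carry over. Pictures are saved under pics/ and viewed, at most 14 in all, crops included, and the job is handed in when it is done.

Besides the shell and the picture viewer there is one more tool, called after "Request:" as a command line: name --argument value ..., lists and objects as JSON in quotes. carry_out: Moves the arm, as the interface text tells. Its arguments: {"type":"object","properties":{"deltas":{"type":"array","items":{"type":"array","items":{"type":"array","items":{"type":"number"}}}}},"required":["deltas"]}

```bash
mkdir -p pics; ls
python3 - <<'E'
from rig import telemetry,capture,camera_info
import cv2,numpy as np
for n in("top","scene"):
    cv2.imwrite(f"pics/{n}0.png",cv2.resize(capture(n)[:,:,::-1],(800,500),interpolation=cv2.INTER_CUBIC)); i=camera_info(n);print(n,np.round(i["mtx"],1).tolist(),np.round(i["cam_to_world"],3).tolist())
print({k:np.round(v,2).tolist() for k,v in camera_info("wrist").items() if k in("mtx","T_tool_cam")})
s=telemetry.read_state();print(s)
E
```

```text
pics
top [[462.5, 0.0, 313.0], [0.0, 462.5, 199.9], [0.0, 0.0, 1.0]] [[0.006, -0.977, 0.211, 0.28], [-1.0, -0.005, 0.005, -0.023], [-0.004, -0.211, -0.977, 1.402], [0.0, 0.0, 0.0, 1.0]]
scene [[446.5, 0.0, 320.2], [0.0, 446.5, 197.2], [0.0, 0.0, 1.0]] [[-0.073, 0.758, -0.648, 1.388], [0.997, 0.046, -0.06, 0.031], [-0.016, -0.651, -0.759, 1.043], [0.0, 0.0, 0.0, 1.0]]
{'mtx': [[284.22, 0.0, 323.59], [0.0, 284.22, 198.57], [0.0, 0.0, 1.0]], 'T_tool_cam': [[0.0, -0.96, -0.27, 0.07], [1.0, 0.0, 0.0, -0.0], [0.0, -0.27, 0.96, -0.16], [0.0, 0.0, 0.0, 1.0]]}
{'time_s': 0.1, 'joint_positions': array([-7.84662754e+01,  3.02735341e+01,  8.21500761e+01,  3.64186383e-04,
        6.76895016e+01, -1.02264103e+01]), 'qvel': array([-0.0093262 , -0.06950452, -0.18722438,  0.0679381 , -0.00052724,
       -0.08131544]), 'tau': array([-6.45746131e-04, -4.40985131e+01, -1.77150607e+01,  6.35900558e-02,
        5.33842749e-02, -3.81420045e-05]), 'position': array([ 0.23160322, -0.57978385,  0.2216649 ]), 'tcp_rot': array([[ 9.28744957e-01,  3.70719103e-01, -3.88963791e-04],
       [ 3.70719135e-01, -9.28743009e-01,  1.93548497e-03],
       [ 3.56273849e-04, -1.94176823e-03, -9.99998051e-01]]), 'force': array([0.19297281, 0.16584741, 0.45082071]), 'moment': array([ 0.00533541,  0.00316018, -0.0123831 ]), 'grasp_force': 0.0, 'opening': 0.9999404471498952}
```

View pics/top0.png

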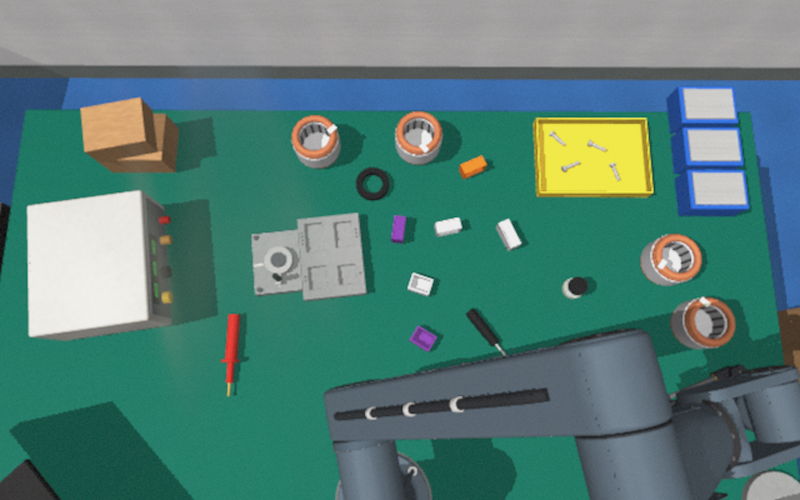

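View pics/scene0.png

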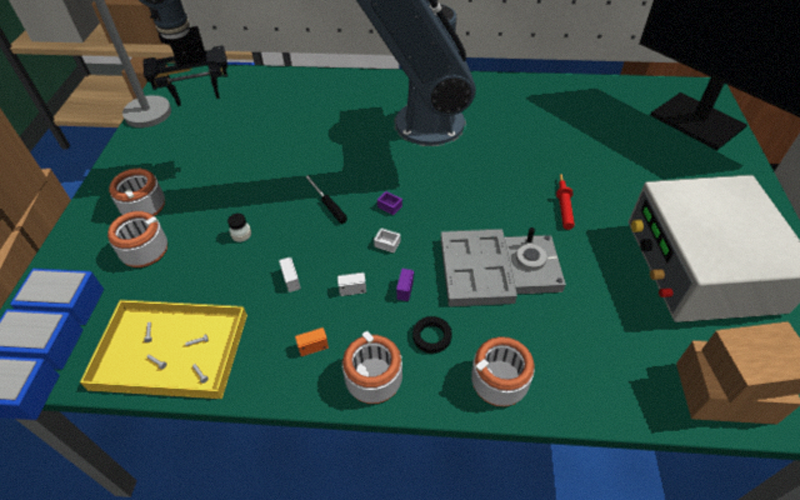

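The top view shows three bare covers, in 800-px coordinates: two standing at (448,227) and (510,235), and one open side up at (421,284). The nest pockets are around (333,257) and the collar is at (278,260). The scene view shows no fourth cover. Next I'll get rough positions and plan a move to look from above with the wrist camera.

```bash
cat > h.py <<'E'
import numpy as np,cv2
from scipy.spatial.transform import Rotation as Ro
from rig import telemetry,capture,camera_info
S=telemetry.read_state
def cam(n,s=None):
    i=camera_info(n)
    if n!="wrist": return np.array(i["mtx"]),np.array(i["cam_to_world"])
    s=s or S(); T=np.eye(4);T[:3,:3]=s["tcp_rot"];T[:3,3]=s["position"]
    return np.array(i["mtx"]),T@np.array(i["T_tool_cam"])
def ray(uv,z,C):
    K,T=C; uv=np.atleast_2d(np.array(uv,float))
    d=(np.c_[uv,np.ones(len(uv))]@np.linalg.inv(K).T)@T[:3,:3].T
    return T[:3,3]+d*((z-T[2,3])/d[:,2])[:,None]
def proj(p,C):
    K,T=C; q=(np.atleast_2d(p)-T[:3,3])@T[:3,:3]; q=q@K.T; return q[:,:2]/q[:,2:]
def tool(yaw,tilt=0):
    """tool-y (closing line) at world yaw deg, pointing down, tilted about tool y"""
    a=np.radians(yaw); y=np.array([np.cos(a),np.sin(a),0]); z=np.array([0,0,-1.]); x=np.cross(y,z)
    return np.c_[x,y,z]@Ro.from_rotvec([0,np.radians(tilt),0]).as_matrix()
def plan(*wps,s=None):
    """print the call numbers from the measured pose through waypoints (p,R)"""
    s=s or S(); p0,R0=np.array(s["position"]),np.array(s["tcp_rot"])
    for k,(p,R) in enumerate(wps):
        p=np.array(p,float); rv=(Ro.from_matrix(R0).inv()*Ro.from_matrix(R)).as_rotvec()
        n=int(max(1,np.ceil(np.linalg.norm(np.degrees(rv))/65)))
        while np.abs(R0.T@(p-p0)).max()/n>.146: n+=1
        for j in range(n):
            Rj=R0@Ro.from_rotvec(rv*j/n).as_matrix()
            print(k,"d",np.round(Rj.T@(p-p0)/n/.15,3).tolist(),"r",np.round(rv/n/2/np.pi,4).tolist())
        p0,R0=p,R
def shot(n,name=None,box=None,k=1):
    s=S(); C=cam(n,s); im=capture(n)
    if name:
        b=box or(0,640,0,400); v=im[b[2]:b[3],b[0]:b[1],::-1]
        cv2.imwrite(f"pics/{name}.png",cv2.resize(v,None,fx=k,fy=k,interpolation=cv2.INTER_CUBIC))
    return im,C
E
python3 - <<'E'
from h import *
C=cam("top")
for n,uv,z in(("A",(448,227),.04),("B",(510,235),.04),("C",(421,284),.028),("nest",(333,257),.03),("collar",(278,260),.06),("jar",(575,287),.06),("pin",(278,277),.087),("purp",(399,228),.04)):
    print(n,ray(np.array(uv)*.8,z,C).round(3)[0])
plan(([.50,.06,.36],tool(90)),([.50,.06,.36],tool(90)))
plan(([.50,.06,.36],tool(-90)))
print(tool(90),tool(-90))
E
```

```text
A [ 0.631 -0.153  0.04 ]
B [ 0.612 -0.303  0.04 ]
C [ 0.493 -0.087  0.028]
nest [0.557 0.126 0.03 ]
collar [0.543 0.252 0.06 ]
jar [ 0.483 -0.446  0.06 ]
pin [0.498 0.245 0.087]
purp [ 0.628 -0.034  0.04 ]
0 d [0.811, -0.825, -0.229] r [-0.0, -0.0001, -0.1099]
0 d [1.15, -0.12, -0.229] r [-0.0, -0.0001, -0.1099]
0 d [0.963, 0.64, -0.23] r [-0.0, -0.0001, -0.1099]
0 d [0.334, 1.107, -0.231] r [-0.0, -0.0001, -0.1099]
1 d [0.0, 0.0, 0.0] r [0.0, 0.0, 0.0]
0 d [0.811, -0.825, -0.229] r [-0.0001, 0.0, 0.0151]
0 d [0.729, -0.898, -0.229] r [-0.0001, 0.0, 0.0151]
0 d [0.641, -0.963, -0.23] r [-0.0001, 0.0, 0.0151]
0 d [0.546, -1.019, -0.23] r [-0.0001, 0.0, 0.0151]
[[-1.000000e+00  6.123234e-17  0.000000e+00]
 [ 6.123234e-17  1.000000e+00  0.000000e+00]
 [ 0.000000e+00  0.000000e+00 -1.000000e+00]] [[ 1.000000e+00  6.123234e-17  0.000000e+00]
 [ 6.123234e-17 -1.000000e+00  0.000000e+00]
 [ 0.000000e+00  0.000000e+00 -1.000000e+00]]
```

Request:
carry_out --deltas '[[[0.811, -0.825, 0, 0, 0, 0.0604, -1], [0.811, -0.825, 0, 0, 0, 0.0604, -1], [0.811, -0.825, 0, 0, 0, 0.0604, -1], [0.811, -0.825, 0, 0, 0, 0.0604, -1], [0.811, -0.825, 0, 0, 0, 0.0604, -1], [0.811, -0.825, 0, 0, 0, 0.0604, -1], [0.811, -0.825, 0, 0, 0, 0.0604, -1], [0.811, -0.825, 0, 0, 0, 0.0604, -1], [0.811, -0.825, 0, 0, 0, 0.0604, -1], [0.811, -0.825, 0, 0, 0, 0.0604, -1]]]'

```text
time_s: 0.93
position: [0.2984, -0.422, 0.2224]
tcp_rot: [[1.0, -0.001, 0.0], [-0.001, -1.0, -0.001], [0.0, 0.001, -1.0]]
force: [0.3, 0.1, -0.1]
opening: 1.005
grasp_force: 0.0
```

Request:
carry_out --deltas '[[[0.98, -0.98, 0, 0, 0, 0, -1], [0.98, -0.98, 0, 0, 0, 0, -1], [0.98, -0.98, 0, 0, 0, 0, -1], [0.98, -0.98, 0, 0, 0, 0, -1], [0.98, -0.98, 0, 0, 0, 0, -1], [0.98, -0.98, 0, 0, 0, 0, -1], [0.98, -0.98, 0, 0, 0, 0, -1], [0.98, -0.98, 0, 0, 0, 0, -1], [0.98, -0.98, 0, 0, 0, 0, -1], [0.98, -0.98, 0, 0, 0, 0, -1]]]'

```text
time_s: 1.77
position: [0.4449, -0.2749, 0.2225]
tcp_rot: [[1.0, -0.002, -0.0], [-0.002, -1.0, -0.0], [-0.0, 0.0, -1.0]]
force: [-0.1, -0.3, -0.9]
opening: 0.994
grasp_force: 0.0
```

Request:
carry_out --deltas '[[[0.49, -0.98, 0, 0, 0, 0, -1], [0.49, -0.98, 0, 0, 0, 0, -1], [0.49, -0.98, 0, 0, 0, 0, -1], [0.49, -0.98, 0, 0, 0, 0, -1], [0.49, -0.98, 0, 0, 0, 0, -1], [0.49, -0.98, 0, 0, 0, 0, -1], [0.49, -0.98, 0, 0, 0, 0, -1], [0.49, -0.98, 0, 0, 0, 0, -1], [0.49, -0.98, 0, 0, 0, 0, -1], [0.49, -0.98, 0, 0, 0, 0, -1]]]'

```text
time_s: 2.6
position: [0.5188, -0.1278, 0.2225]
tcp_rot: [[1.0, -0.002, -0.0], [-0.002, -1.0, -0.0], [-0.0, 0.0, -1.0]]
force: [0.1, -0.8, 0.0]
opening: 1.003
grasp_force: 0.0
```

Request:
carry_out --deltas '[[[0, -0.71, 0, 0, 0, 0, -1], [0, -0.71, 0, 0, 0, 0, -1], [0, -0.71, 0, 0, 0, 0, -1], [0, -0.71, 0, 0, 0, 0, -1], [0, -0.71, 0, 0, 0, 0, -1], [0, -0.71, 0, 0, 0, 0, -1], [0, -0.71, 0, 0, 0, 0, -1], [0, -0.71, 0, 0, 0, 0, -1], [0, -0.71, 0, 0, 0, 0, -1], [0, -0.71, 0, 0, 0, 0, -1]]]'

```text
time_s: 3.43
position: [0.5193, -0.0206, 0.2225]
tcp_rot: [[1.0, -0.001, 0.0], [-0.001, -1.0, -0.0], [0.0, 0.0, -1.0]]
force: [0.1, -0.3, 0.0]
opening: 0.999
grasp_force: 0.0
```

Run:
```python
from h import *
s=S();print(s["time_s"],s["position"].round(4),s["tcp_rot"].round(3).tolist(),s["joint_positions"].round(1))
im,C=shot("wrist","w1",None,1.25); np.save("w1.npy",im); np.savez("w1c.npz",K=C[0],T=C[1])
```

```text
3.4333 [ 0.5193 -0.0206  0.2225] [[1.0, -0.001, 0.0], [-0.001, -1.0, -0.0], [0.0, 0.0, -1.0]] [-14.6  22.1  97.1  -0.   60.8  75.5]
```

View pics/w1.png

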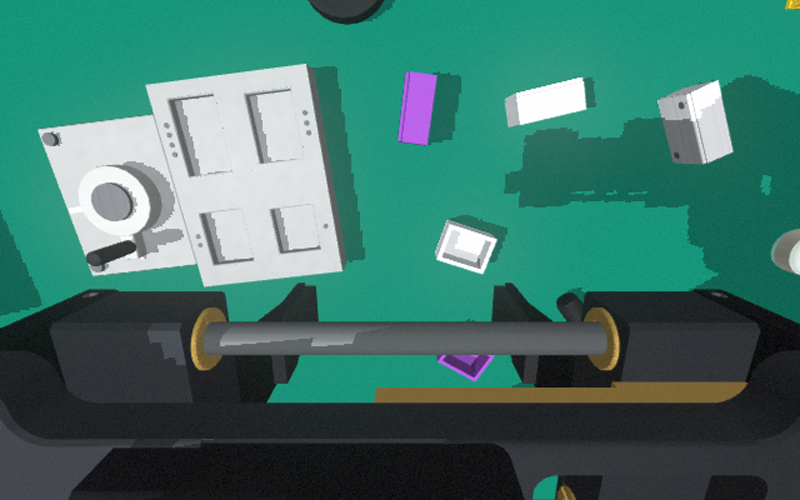

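The wrist view shows pockets 1 (297,229), 2 (226,237), 3 (275,127) and 4 (200,135). Covers are A (548,102) and B (695,122), both standing, with B's closed face towards image left, and C (466,246) open side up. The pin is at (111,252) and the mark at (75,210). I'll zoom in for corners and to see which way A's closed side faces.

Run:
```python
from h import *
im=np.load("w1.npy"); im2,_=shot("scene")
def crop(i,x,y,w,h,W,H): return cv2.resize(i[y:y+h,x:x+w,::-1],(W,H),interpolation=cv2.INTER_CUBIC)
a=crop(im,20,40,260,200,400,308) 
a=crop(im,25,40,260,200,455,350)
b=crop(im,340,50,250,180,345,250)
b=np.vstack([crop(im,395,55,80,50,345,216),crop(im,520,55,80,75,143*1,134)]) if 0 else crop(im,395,55,80,50,345,216)
c=crop(im,340,170,70,55,345,271)
d=crop(im2,255,205,50,35,345,242-129)
d=crop(im2,215,200,90,45,345,173)
e=crop(im,515,55,85,85,345,345)
L=np.vstack([b,c]); 
L=L[:487]; R=np.vstack([d,e])[:487]
R=np.pad(R,((0,max(0,487-len(R))),(0,0),(0,0)))
cv2.imwrite("pics/z1.png",np.hstack([L,R])); cv2.imwrite("pics/z2.png",crop(im,20,40,270,200,799,592))
```

```text
(no output)
```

View pics/z1.png

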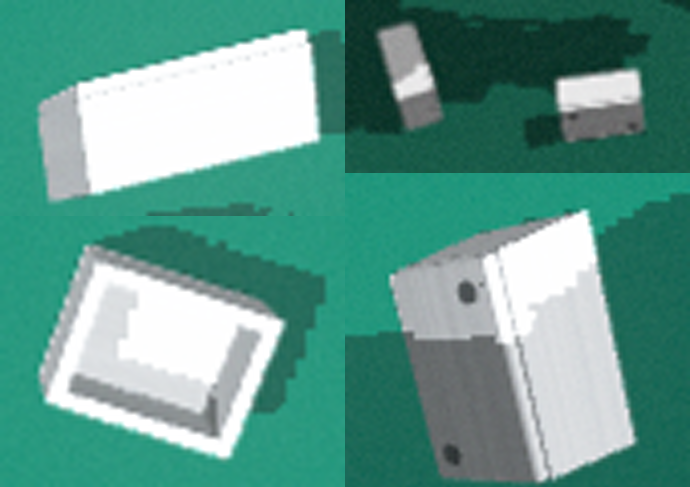

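View pics/z2.png

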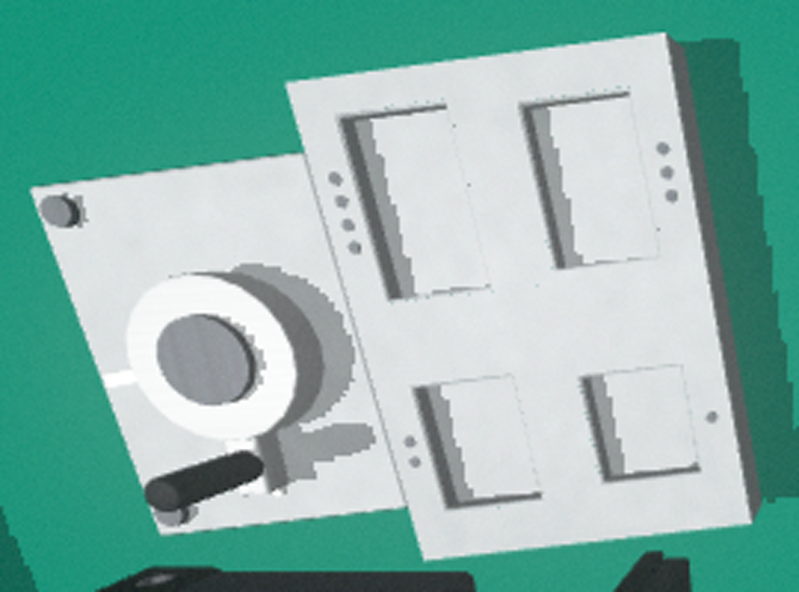

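In z1, A's closed face (dots) faces +x, B's faces +y, and C is open side up. z2 gives the nest block corners: (286,82), (666,33), (751,524), (424,560).

Run:
```python
from h import *
im=np.load("w1.npy");z=np.load("w1c.npz");C=(z["K"],z["T"]); g=cv2.cvtColor(im,cv2.COLOR_RGB2GRAY)
def q(name,pts,o,k,zz,sub=True):
    uv=(np.array(pts,float)+.5)/k-.5+o
    u2=cv2.cornerSubPix(g,uv.astype(np.float32).reshape(-1,1,2),(3,3),(-1,-1),(3,30,.01)).reshape(-1,2)
    if np.abs(u2-uv).max()>2.5: print("sub far",np.abs(u2-uv).max())
    for w,u in(("raw",uv),("sub",u2)):
        P=ray(u,zz,C)[:,:2]; e=np.roll(P,-1,0)-P
        print(name,w,"c",P.mean(0).round(4),"edges",(1e3*np.linalg.norm(e,axis=1)).round(1),"ang",np.degrees(np.arctan2(e[:,1],e[:,0])).round(1))
    return P
q("nest",[(286,82),(666,33),(751,524),(424,560)],[20,40],2.96,.03)
for n,p in(("p3",[(520,103),(630,92),(660,258),(556,269)]),("p4",[(338,117),(446,104),(490,288),(391,299)]),("p2",[(415,386),(513,375),(541,495),(450,507)]),("p1",[(582,376),(684,365),(700,468),(606,481)])):
    q(n,p,[20,40],2.96,.03)
q("A",[(79,86),(304,30),(320,140),(90,195)],[395,55],4.315,.04)
q("B",[(142,87),(243,37),(290,267),(205,307)],[515,55],4.06,.04)
q("C",[(98,42),(285,106),(228,242),(45,184)],[340,170],4.928,.028)
for n,p,zz in(("ring",(210,355),.06),("pintop",(162,493),.087),("mark",(118,379),.03)):
    print(n,ray((np.array(p)+.5)/2.96-.5+[20,40],zz,C).round(4))
```

```text
nest raw c [0.5594 0.1316] edges [149.3 199.3 149.1 199.3] ang [ -83.4 -173.4   96.6    6.6]
nest sub c [0.5591 0.1316] edges [149.6 199.3 149.2 201.1] ang [ -83.3 -173.2   97.4    6.9]
p3 raw c [0.6129 0.1025] edges [43.4 62.9 43.1 63.3] ang [ -84.8 -173.8   95.8    6.4]
p3 sub c [0.6126 0.1027] edges [43.6 62.3 41.1 63.3] ang [ -85.1 -175.    96.3    7.3]
p4 raw c [0.6046 0.1736] edges [43.2 70.6 41.8 70.5] ang [ -83.8 -173.6   96.1    7.5]
p4 sub c [0.6045 0.1739] edges [43.5 68.3 42.4 70.9] ang [ -84.8 -174.2   98.6    6.7]
p2 raw c [0.5065 0.1615] edges [42.5 53.5 41.3 54.5] ang [ -83.7 -173.9   97.7    7.4]
p2 sub c [0.5065 0.1622] edges [43.2 54.2 43.6 54.6] ang [ -81.5 -172.8   99.1    6.8]
p1 raw c [0.5147 0.0903] edges [43.8 45.3 42.  46.7] ang [ -83.9 -175.2   98.     7.1]
p1 sub c [0.5147 0.0909] edges [43.4 45.4 43.1 47.1] ang [ -83.3 -173.6   99.     6.8]
A raw c [ 0.6339 -0.1518] edges [58.1 27.5 60.7 27.3] ang [ -76.8 -163.7  103.    10.9]
A sub c [ 0.6342 -0.1521] edges [58.5 27.  59.5 28.1] ang [ -77.7 -164.7  103.4   13.3]
sub far 2.730997921798007
B raw c [ 0.6152 -0.3008] edges [27.9 66.7 24.6 66.7] ang [ -63.1 -155.3  117.    27.6]
B sub c [ 0.6154 -0.3   ] edges [26.4 68.  27.6 67.2] ang [ -64.4 -154.8  113.9   24.2]
C raw c [ 0.4925 -0.0843] edges [52.4 39.8 52.3 40.5] ang [-109.   161.4   71.7  -18.4]
C sub c [ 0.4922 -0.0843] edges [52.  39.9 52.  40.9] ang [-109.4  161.    71.8  -18.9]
ring [[0.5484 0.2455 0.06  ]]
pintop [[0.5011 0.2524 0.087 ]]
mark [[0.5341 0.3113 0.03  ]]
```

```bash
cat >> h.py <<'E'
def tp(c,yaw,tilt,u,z):
    """TCP pose: u mm from c along tool X (horizontal), z mm height"""
    a=np.radians(yaw); X=np.array([-np.sin(a),np.cos(a)])
    return np.r_[np.array(c)+X*u/1e3,z/1e3],tool(yaw,tilt)
E
python3 - <<'E'
from h import *
c=(.4923,-.0843);y=-108.7
plan(tp(c,y,-45,-6,90),tp(c,y,-45,-6,10),tp(c,y,-45,-6,70),tp(c,y,45,4,72),tp(c,y,45,4,16))
E
```

```text
0 d [-0.217, 0.414, 0.884] r [0.0204, -0.1239, 0.0492]
1 d [0.377, 0.0, 0.377] r [0.0, 0.0, 0.0]
2 d [-0.283, 0.0, -0.283] r [0.0, 0.0, 0.0]
3 d [0.019, 0.0, -0.028] r [-0.0, 0.125, 0.0]
3 d [0.033, 0.0, -0.007] r [-0.0, 0.125, 0.0]
4 d [-0.264, 0.0, 0.264] r [0.0, 0.0, 0.0]
```

Request:
carry_out --deltas '[[[-0.217, 0.414, 0.884, 0.0204, -0.1239, 0.0492, -1], [-0.217, 0.414, 0.884, 0.0204, -0.1239, 0.0492, -1], [-0.217, 0.414, 0.884, 0.0204, -0.1239, 0.0492, -1], [-0.217, 0.414, 0.884, 0.0204, -0.1239, 0.0492, -1], [-0.217, 0.414, 0.884, 0.0204, -0.1239, 0.0492, -1], [-0.217, 0.414, 0.884, 0.0204, -0.1239, 0.0492, -1], [-0.217, 0.414, 0.884, 0.0204, -0.1239, 0.0492, -1], [-0.217, 0.414, 0.884, 0.0204, -0.1239, 0.0492, -1], [-0.217, 0.414, 0.884, 0.0204, -0.1239, 0.0492, -1], [-0.217, 0.414, 0.884, 0.0204, -0.1239, 0.0492, -1]]]'

```text
time_s: 4.37
position: [0.4862, -0.0817, 0.0902]
tcp_rot: [[0.671, -0.319, -0.669], [-0.226, -0.948, 0.226], [-0.707, -0.001, -0.708]]
force: [-0.6, 0.3, 0.0]
opening: 0.997
grasp_force: 0.0
```

Run:
```python
from h import *
s=S();print(s["joint_positions"].round(1))
c=(.4923,-.0843);y=-108.7
plan(tp(c,y,-45,-6,10),tp(c,y,-45,-6,70))
shot("wrist","w2")
```

```text
[-21.3  51.7  76.6  -1.9  96.6  87.8]
0 d [0.381, 0.004, 0.376] r [0.0001, -0.0001, 0.0002]
1 d [-0.283, 0.0, -0.283] r [0.0, 0.0, 0.0]
```

View pics/w2.png

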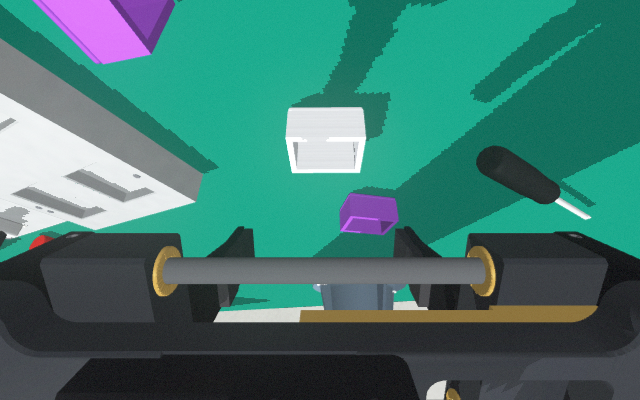

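C sits centred between the fingers at (326,140), so I can descend and grip.

Request:
carry_out --deltas '[[[0.381, 0.004, 0.376, 0, 0, 0, -1], [0.381, 0.004, 0.376, 0, 0, 0, -1], [0.381, 0.004, 0.376, 0, 0, 0, -1], [0.381, 0.004, 0.376, 0, 0, 0, -1], [0.381, 0.004, 0.376, 0, 0, 0, -1], [0.381, 0.004, 0.376, 0, 0, 0, -1], [0.381, 0.004, 0.376, 0, 0, 0, 1], [0.381, 0.004, 0.376, 0, 0, 0, 1], [0.381, 0.004, 0.376, 0, 0, 0, 1], [0.381, 0.004, 0.376, 0, 0, 0, 1]]]'

```text
time_s: 5.25
position: [0.487, -0.0827, 0.01]
tcp_rot: [[0.67, -0.32, -0.67], [-0.226, -0.947, 0.226], [-0.707, -0.0, -0.707]]
force: [0.4, -0.0, 0.1]
opening: 0.778
grasp_force: 0.0
```

Request:
carry_out --deltas '[[[0, 0, 0, 0, 0, 0, 1], [0, 0, 0, 0, 0, 0, 1], [0, 0, 0, 0, 0, 0, 1], [0, 0, 0, 0, 0, 0, 1], [0, 0, 0, 0, 0, 0, 1], [0, 0, 0, 0, 0, 0, 1], [0, 0, 0, 0, 0, 0, 1], [0, 0, 0, 0, 0, 0, 1], [0, 0, 0, 0, 0, 0, 1], [0, 0, 0, 0, 0, 0, 1]]]'

```text
time_s: 6.08
position: [0.4869, -0.0827, 0.0097]
tcp_rot: [[0.67, -0.32, -0.67], [-0.226, -0.947, 0.226], [-0.707, -0.0, -0.707]]
force: [-0.6, -0.3, 0.2]
opening: 0.592
grasp_force: 30.0
```

Request:
carry_out --deltas '[[[-0.1, 0, -0.1, 0, 0, 0, 1], [-0.2, 0, -0.2, 0, 0, 0, 1], [-0.283, 0, -0.283, 0, 0, 0, 1], [-0.283, 0, -0.283, 0, 0, 0, 1], [-0.283, 0, -0.283, 0, 0, 0, 1], [-0.283, 0, -0.283, 0, 0, 0, 1], [-0.283, 0, -0.283, 0, 0, 0, 1], [-0.283, 0, -0.283, 0, 0, 0, 1], [-0.283, 0, -0.283, 0, 0, 0, 1], [-0.283, 0, -0.283, 0, 0, 0, 1]]]'

```text
time_s: 6.92
position: [0.4867, -0.0826, 0.069]
tcp_rot: [[0.669, -0.32, -0.671], [-0.226, -0.947, 0.227], [-0.708, -0.0, -0.706]]
force: [-0.0, 0.1, -0.1]
opening: 0.592
grasp_force: 30.0
```

Run:
```python
from h import *
c=(.4923,-.0843);y=-108.7
plan(tp(c,y,45,4,72),tp(c,y,45,4,15))
```

```text
0 d [0.016, -0.001, -0.03] r [-0.0, 0.1251, 0.0]
0 d [0.033, -0.001, -0.01] r [-0.0, 0.1251, 0.0]
1 d [-0.269, 0.0, 0.269] r [0.0, 0.0, 0.0]
```

Request:
carry_out --deltas '[[[0.02, 0, -0.035, 0, 0.125, 0, 1], [0.02, 0, -0.035, 0, 0.125, 0, 1], [0.02, 0, -0.035, 0, 0.125, 0, 1], [0.02, 0, -0.035, 0, 0.125, 0, 1], [0.02, 0, -0.035, 0, 0.125, 0, 1], [0.02, 0, -0.035, 0, 0.125, 0, 1], [0.02, 0, -0.035, 0, 0.125, 0, 1], [0.02, 0, -0.035, 0, 0.125, 0, 1], [0.02, 0, -0.035, 0, 0.125, 0, 1], [0.02, 0, -0.035, 0, 0.125, 0, 1]]]'

```text
time_s: 7.75
position: [0.494, -0.0852, 0.0714]
tcp_rot: [[0.947, -0.32, 0.001], [-0.32, -0.947, -0.0], [0.001, 0.0, -1.0]]
force: [-0.0, -0.5, -1.2]
opening: 0.593
grasp_force: 30.0
```

Request:
carry_out --deltas '[[[0.033, 0, -0.007, 0, 0.125, 0, 1], [0.033, 0, -0.007, 0, 0.125, 0, 1], [0.033, 0, -0.007, 0, 0.125, 0, 1], [0.033, 0, -0.007, 0, 0.125, 0, 1], [0.033, 0, -0.007, 0, 0.125, 0, 1], [0.033, 0, -0.007, 0, 0.125, 0, 1], [0.033, 0, -0.007, 0, 0.125, 0, 1], [0.033, 0, -0.007, 0, 0.125, 0, 1], [0.033, 0, -0.007, 0, 0.125, 0, 1], [0.033, 0, -0.007, 0, 0.125, 0, 1]]]'

```text
time_s: 8.58
position: [0.5055, -0.0563, 0.0703]
tcp_rot: [[0.88, -0.261, 0.397], [-0.294, -0.956, 0.024], [0.373, -0.138, -0.918]]
force: [0.7, 0.5, -0.4]
opening: 0.594
grasp_force: 30.0
```

Run:
```python
from h import *
c=(.4923,-.0843);y=-108.7
s=S();print(s["position"],s["opening"])
plan(tp(c,y,45,4,14.5),tp(c,y,45,4,110),tp(c,y,-45,-4,110),tp(c,y,-45,-4,10))
shot("scene","s2",(230,130,150,80)[:0] or (200,400,120,240),4)
```

```text
[ 0.50546095 -0.05631277  0.07027668] 0.5935159259212087
0 d [-0.136, 0.254, 0.312] r [-0.0238, 0.0642, -0.0042]
1 d [0.45, 0.0, -0.45] r [0.0, 0.0, 0.0]
2 d [-0.019, -0.0, -0.019] r [0.0, -0.125, 0.0]
2 d [-0.027, -0.0, 0.0] r [0.0, -0.125, 0.0]
3 d [0.471, 0.0, 0.471] r [0.0, 0.0, 0.0]
```

View pics/s2.png

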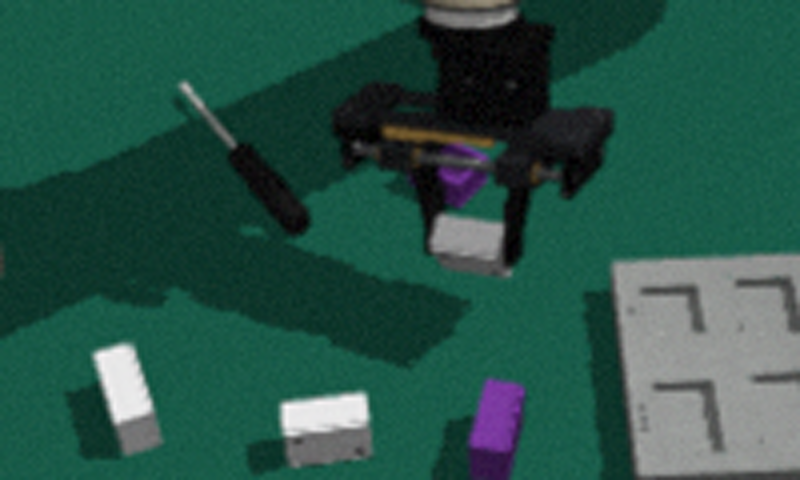

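Run:
```python
from h import *
s=S();print(s["joint_positions"].round(1))
# to spot D at height .12, first rotating back upright
c=(.60,-.40);y=-108.7
plan(((.51,-.08,.13),tool(y,0)),((.60,-.40,.13),tool(y,0)))
plan(tp(c,y,45,4,72),tp(c,y,45,4,15),s={"position":np.array((.60,-.40,.13)),"tcp_rot":tool(y,0)})
```

```text
[-26.   34.9 123.8  86.   11.3  -3.1]
0 d [0.228, 0.086, -0.357] r [-0.0236, -0.0604, 0.0051]
1 d [0.626, 0.914, 0.0] r [0.0, 0.0, 0.0]
1 d [0.626, 0.914, 0.0] r [0.0, 0.0, 0.0]
0 d [0.027, 0.0, 0.387] r [-0.0, 0.125, 0.0]
1 d [-0.269, 0.0, 0.269] r [0.0, 0.0, 0.0]
```

Run:
```python
from h import *
c=(.49,-.075);y=-8.7
W=[((.495,-.08,.13),tool(-108.7,0)),((*c,.13),tool(y,0)),tp(c,y,45,4,80),tp(c,y,45,4,15)]
plan(*W)
```

```text
0 d [0.14, 0.112, -0.397] r [-0.0236, -0.0604, 0.0051]
1 d [-0.021, -0.01, 0.0] r [0.0, 0.0, -0.1389]
1 d [-0.006, -0.023, 0.0] r [0.0, 0.0, -0.1389]
2 d [0.027, -0.0, 0.333] r [-0.0, 0.125, 0.0]
3 d [-0.306, 0.0, 0.306] r [0.0, 0.0, 0.0]
```

Request:
carry_out --deltas '[[[0.14, 0.112, -0.397, -0.0236, -0.0604, 0.0051, 1], [0.14, 0.112, -0.397, -0.0236, -0.0604, 0.0051, 1], [0.14, 0.112, -0.397, -0.0236, -0.0604, 0.0051, 1], [0.14, 0.112, -0.397, -0.0236, -0.0604, 0.0051, 1], [0.14, 0.112, -0.397, -0.0236, -0.0604, 0.0051, 1], [0.14, 0.112, -0.397, -0.0236, -0.0604, 0.0051, 1], [0.14, 0.112, -0.397, -0.0236, -0.0604, 0.0051, 1], [0.14, 0.112, -0.397, -0.0236, -0.0604, 0.0051, 1], [0.14, 0.112, -0.397, -0.0236, -0.0604, 0.0051, 1], [0.14, 0.112, -0.397, -0.0236, -0.0604, 0.0051, 1]]]'

```text
time_s: 9.47
position: [0.4986, -0.0811, 0.1316]
tcp_rot: [[0.947, -0.32, 0.002], [-0.32, -0.947, -0.006], [0.004, 0.005, -1.0]]
force: [0.8, 0.7, -1.1]
opening: 0.593
grasp_force: 30.0
```

Request:
carry_out --deltas '[[[-0.021, -0.01, 0, 0, 0, -0.139, 1], [-0.021, -0.01, 0, 0, 0, -0.139, 1], [-0.021, -0.01, 0, 0, 0, -0.139, 1], [-0.021, -0.01, 0, 0, 0, -0.139, 1], [-0.021, -0.01, 0, 0, 0, -0.139, 1], [-0.021, -0.01, 0, 0, 0, -0.139, 1], [-0.021, -0.01, 0, 0, 0, -0.139, 1], [-0.021, -0.01, 0, 0, 0, -0.139, 1], [-0.021, -0.01, 0, 0, 0, -0.139, 1], [-0.021, -0.01, 0, 0, 0, -0.139, 1]]]'

```text
time_s: 10.3
position: [0.4911, -0.077, 0.1304]
tcp_rot: [[0.856, 0.517, -0.003], [0.517, -0.856, -0.001], [-0.003, -0.001, -1.0]]
force: [-0.8, 0.1, -1.3]
opening: 0.6
grasp_force: 30.0
```

Request:
carry_out --deltas '[[[-0.006, -0.023, 0, 0, 0, -0.139, 1], [-0.006, -0.023, 0, 0, 0, -0.139, 1], [-0.006, -0.023, 0, 0, 0, -0.139, 1], [-0.006, -0.023, 0, 0, 0, -0.139, 1], [-0.006, -0.023, 0, 0, 0, -0.139, 1], [-0.006, -0.023, 0, 0, 0, -0.139, 1], [-0.006, -0.023, 0, 0, 0, -0.139, 1], [-0.006, -0.023, 0, 0, 0, -0.139, 1], [-0.006, -0.023, 0, 0, 0, -0.139, 1], [-0.006, -0.023, 0, 0, 0, -0.139, 1]]]'

```text
time_s: 11.13
position: [0.4887, -0.0744, 0.1306]
tcp_rot: [[0.154, 0.988, -0.002], [0.988, -0.154, -0.001], [-0.001, -0.002, -1.0]]
force: [-0.0, 0.2, -0.9]
opening: 0.597
grasp_force: 30.0
```

Request:
carry_out --deltas '[[[0.027, 0, 0.2, 0, 0.125, 0, 1], [0.027, 0, 0.2, 0, 0.125, 0, 1], [0.027, 0, 0.2, 0, 0.125, 0, 1], [0.027, 0, 0.2, 0, 0.125, 0, 1], [0.027, 0, 0.2, 0, 0.125, 0, 1], [0.027, 0, 0.2, 0, 0.125, 0, 1], [0.027, 0, 0.2, 0, 0.125, 0, 1], [0.027, 0, 0.2, 0, 0.125, 0, 1], [0.027, 0, 0.2, 0, 0.125, 0, 1], [0.027, 0, 0.2, 0, 0.125, 0, 1]]]'

```text
time_s: 11.97
position: [0.4891, -0.0699, 0.1009]
tcp_rot: [[0.109, 0.989, 0.104], [0.7, -0.15, 0.698], [0.706, -0.003, -0.709]]
force: [-1.2, -0.5, 0.1]
opening: 0.596
grasp_force: 30.0
```

Run:
```python
from h import *
c=(.49,-.075);y=-8.7
s=S();print(s["joint_positions"].round(1),s["opening"])
plan(tp(c,y,45,4,14.5),tp(c,y,45,-21,39.5))
```

```text
[-43.7  42.9 102.9  38.1  69.1 -60.2] 0.5962434835343917
0 d [-0.411, 0.013, 0.404] r [-0.0005, 0.0003, -0.0002]
1 d [0.0, 0.0, -0.236] r [0.0, 0.0, 0.0]
```

Request:
carry_out --deltas '[[[-0.2, 0.006, 0.2, 0, 0, 0, 1], [-0.3, 0.013, 0.3, 0, 0, 0, 1], [-0.411, 0.013, 0.404, 0, 0, 0, 1], [-0.411, 0.013, 0.404, 0, 0, 0, 1], [-0.411, 0.013, 0.404, 0, 0, 0, 1], [-0.411, 0.013, 0.404, 0, 0, 0, 1], [-0.411, 0.013, 0.404, 0, 0, 0, 1], [-0.411, 0.013, 0.404, 0, 0, 0, -1], [-0.411, 0.013, 0.404, 0, 0, 0, -1], [-0.411, 0.013, 0.404, 0, 0, 0, -1]]]'

```text
time_s: 12.8
position: [0.491, -0.0714, 0.0148]
tcp_rot: [[0.107, 0.989, 0.105], [0.7, -0.15, 0.698], [0.706, -0.001, -0.708]]
force: [0.6, -0.5, -0.3]
opening: 0.743
grasp_force: 0.0
```

Request:
carry_out --deltas '[[[0, 0, 0, 0, 0, 0, -1], [0, 0, 0, 0, 0, 0, -1], [0, 0, 0, 0, 0, 0, -1], [0, 0, 0, 0, 0, 0, -1], [0.1, 0, -0.1, 0, 0, 0, -1], [0.2, 0, -0.2, 0, 0, 0, -1], [0.3, 0, -0.3, 0, 0, 0, -1], [0.45, 0, -0.45, 0, 0, 0, -1], [0.45, 0, -0.45, 0, 0, 0, -1], [0.45, 0, -0.45, 0, 0, 0, -1]]]'

```text
time_s: 13.63
position: [0.4916, -0.0719, 0.1107]
tcp_rot: [[0.106, 0.989, 0.106], [0.701, -0.15, 0.697], [0.705, 0.001, -0.709]]
force: [-0.4, 1.1, -0.4]
opening: 1.0
grasp_force: 0.0
```

Request:
carry_out --deltas '[[[-0.019, 0, -0.019, 0, -0.125, 0, -1], [-0.019, 0, -0.019, 0, -0.125, 0, -1], [-0.019, 0, -0.019, 0, -0.125, 0, -1], [-0.019, 0, -0.019, 0, -0.125, 0, -1], [-0.019, 0, -0.019, 0, -0.125, 0, -1], [-0.019, 0, -0.019, 0, -0.125, 0, -1], [-0.019, 0, -0.019, 0, -0.125, 0, -1], [-0.019, 0, -0.019, 0, -0.125, 0, -1], [-0.019, 0, -0.019, 0, -0.125, 0, -1], [-0.019, 0, -0.019, 0, -0.125, 0, -1]]]'

```text
time_s: 14.47
position: [0.4902, -0.0756, 0.1088]
tcp_rot: [[0.151, 0.989, -0.004], [0.989, -0.151, 0.001], [0.0, -0.004, -1.0]]
force: [0.6, -0.4, 0.1]
opening: 0.998
grasp_force: 0.0
```

Run:
```python
from h import *
c=(.49,-.075);y=-8.7
im,C=shot("wrist"); i2,_=shot("scene")
cv2.imwrite("pics/c1.png",np.vstack([im[:,:,::-1],cv2.resize(i2[140:220,240:400,::-1],(640,320))[:200]]))
s=S();print(s["joint_positions"].round(1),s["opening"]);np.save("w3.npy",im); np.savez("w3c.npz",K=C[0],T=C[1])
plan(tp(c,y,-45,-4,110),tp(c,y,-45,-4,10))
```

```text
[-2.180e+01  3.080e+01  1.062e+02 -1.000e-01  4.310e+01 -1.290e+01] 1.0032091271997818
0 d [-0.018, -0.003, -0.006] r [-0.0006, -0.125, 0.0]
1 d [0.471, 0.0, 0.471] r [0.0, 0.0, 0.0]
```

View pics/c1.png

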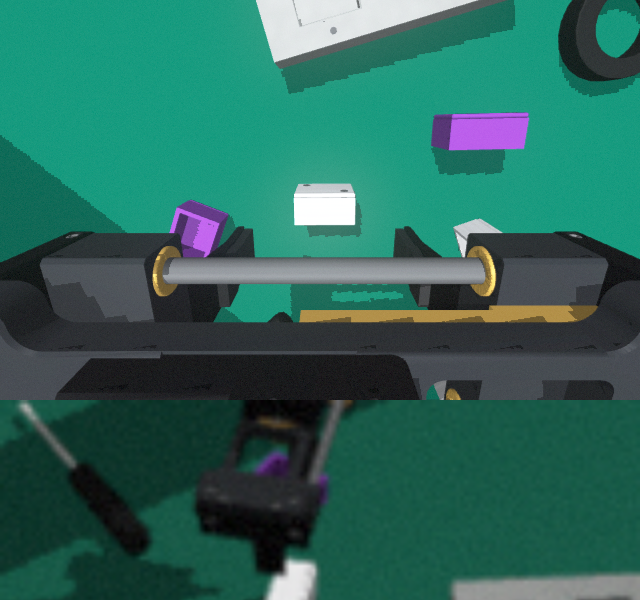

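Cover C stands with its dots facing +y, and its top face spans (294–355, 196–225). I'll measure it and re-grip from the closed side.

Run:
```python
from h import *
z=np.load("w3c.npz");C=(z["K"],z["T"])
P=ray([(294,196.5),(354.8,195),(355,224.5),(294,224.7)],.04,C)[:,:2]; e=np.roll(P,-1,0)-P
c=P.mean(0);print(c,np.linalg.norm(e,axis=1),np.degrees(np.arctan2(e[:,1],e[:,0])))
y=-8.7
plan(tp(c,y,-45,-4,80),tp(c,y,-45,-4,10))
```

```text
[ 0.49007182 -0.07627218] [0.05103654 0.02636691 0.05268039 0.02526081] [ -7.15157277 -96.59540508 171.60591559  79.72697955]
0 d [-0.026, -0.0, 0.194] r [-0.0006, -0.125, 0.0]
1 d [0.33, 0.0, 0.33] r [0.0, 0.0, 0.0]
```

Run:
```python
from h import *
c=np.array((.49,-.0757));y=-8.7
p,R=tp(c,y,-45,-4,80)
plan(tp(c,y,0,3,83),tp(c,y,45,10,86),tp(c,y,45,10,10.5),s={"position":p,"tcp_rot":R})
```

```text
0 d [0.019, 0.0, -0.047] r [-0.0, 0.125, -0.0]
1 d [0.047, -0.0, -0.02] r [-0.0, 0.125, 0.0]
2 d [-0.356, 0.0, 0.356] r [0.0, 0.0, 0.0]
```

Request:
carry_out --deltas '[[[-0.026, 0, 0.194, 0, -0.125, 0, -1], [-0.026, 0, 0.194, 0, -0.125, 0, -1], [-0.026, 0, 0.194, 0, -0.125, 0, -1], [-0.026, 0, 0.194, 0, -0.125, 0, -1], [-0.026, 0, 0.194, 0, -0.125, 0, -1], [-0.026, 0, 0.194, 0, -0.125, 0, -1], [-0.026, 0, 0.194, 0, -0.125, 0, -1], [-0.026, 0, 0.194, 0, -0.125, 0, -1], [-0.026, 0, 0.194, 0, -0.125, 0, -1], [-0.026, 0, 0.194, 0, -0.125, 0, -1]]]'

```text
time_s: 15.4
position: [0.4895, -0.0801, 0.0804]
tcp_rot: [[0.105, 0.988, -0.11], [0.7, -0.152, -0.698], [-0.706, -0.003, -0.708]]
force: [-0.3, -0.7, 0.0]
opening: 0.998
grasp_force: 0.0
```

Request:
carry_out --deltas '[[[0.2, 0, 0.2, 0, 0, 0, -1], [0.33, 0, 0.33, 0, 0, 0, -1], [0.33, 0, 0.33, 0, 0, 0, -1], [0.33, 0, 0.33, 0, 0, 0, -1], [0.33, 0, 0.33, 0, 0, 0, -1], [0.33, 0, 0.33, 0, 0, 0, 1], [0.33, 0, 0.33, 0, 0, 0, 1], [0.33, 0, 0.33, 0, 0, 0, 1], [0.33, 0, 0.33, 0, 0, 0, 1], [0.33, 0, 0.33, 0, 0, 0, 1]]]'

```text
time_s: 16.23
position: [0.4898, -0.0792, 0.011]
tcp_rot: [[0.105, 0.989, -0.107], [0.699, -0.15, -0.699], [-0.708, -0.002, -0.707]]
force: [0.2, -0.2, -0.3]
opening: 0.707
grasp_force: 0.0
```

Request:
carry_out --deltas '[[[0, 0, 0, 0, 0, 0, 1], [0, 0, 0, 0, 0, 0, 1], [0, 0, 0, 0, 0, 0, 1], [0, 0, 0, 0, 0, 0, 1], [-0.1, 0, -0.1, 0, 0, 0, 1], [-0.2, 0, -0.2, 0, 0, 0, 1], [-0.33, 0, -0.33, 0, 0, 0, 1], [-0.33, 0, -0.33, 0, 0, 0, 1], [-0.33, 0, -0.33, 0, 0, 0, 1], [-0.33, 0, -0.33, 0, 0, 0, 1]]]'

```text
time_s: 17.07
position: [0.4895, -0.0791, 0.0801]
tcp_rot: [[0.105, 0.989, -0.108], [0.699, -0.15, -0.699], [-0.707, -0.003, -0.707]]
force: [0.3, -0.2, -1.1]
opening: 0.596
grasp_force: 30.0
```

Request:
carry_out --deltas '[[[0.019, 0, -0.047, 0, 0.125, 0, 1], [0.019, 0, -0.047, 0, 0.125, 0, 1], [0.019, 0, -0.047, 0, 0.125, 0, 1], [0.019, 0, -0.047, 0, 0.125, 0, 1], [0.019, 0, -0.047, 0, 0.125, 0, 1], [0.019, 0, -0.047, 0, 0.125, 0, 1], [0.019, 0, -0.047, 0, 0.125, 0, 1], [0.019, 0, -0.047, 0, 0.125, 0, 1], [0.019, 0, -0.047, 0, 0.125, 0, 1], [0.019, 0, -0.047, 0, 0.125, 0, 1]]]'

```text
time_s: 17.9
position: [0.4898, -0.0719, 0.0826]
tcp_rot: [[0.151, 0.989, -0.006], [0.989, -0.151, -0.001], [-0.002, -0.005, -1.0]]
force: [0.1, 0.4, -1.5]
opening: 0.598
grasp_force: 30.0
```

Request:
carry_out --deltas '[[[0.047, 0, -0.02, 0, 0.125, 0, 1], [0.047, 0, -0.02, 0, 0.125, 0, 1], [0.047, 0, -0.02, 0, 0.125, 0, 1], [0.047, 0, -0.02, 0, 0.125, 0, 1], [0.047, 0, -0.02, 0, 0.125, 0, 1], [0.047, 0, -0.02, 0, 0.125, 0, 1], [0.047, 0, -0.02, 0, 0.125, 0, 1], [0.047, 0, -0.02, 0, 0.125, 0, 1], [0.047, 0, -0.02, 0, 0.125, 0, 1], [0.047, 0, -0.02, 0, 0.125, 0, 1]]]'

```text
time_s: 18.73
position: [0.4914, -0.0636, 0.0864]
tcp_rot: [[0.107, 0.989, 0.101], [0.7, -0.147, 0.698], [0.706, -0.004, -0.708]]
force: [-0.0, -0.7, -0.5]
opening: 0.596
grasp_force: 30.0
```

Run:
```python
from h import *
c=np.array((.49,-.0757));y=-8.7
s=S();print(s["position"],s["opening"],s["joint_positions"].round(1))
plan(tp(c,y,45,10,11),tp(c,y,45,10,80),tp(c,y,0,0,80))
```

```text
[ 0.49139388 -0.06359857  0.08640253] 0.5956662391126235 [-42.9  44.4 103.1  38.9  67.6 -61.1]
0 d [-0.365, 0.005, 0.346] r [-0.0009, 0.0003, -0.0]
1 d [0.325, 0.0, -0.325] r [0.0, 0.0, 0.0]
2 d [-0.047, 0.0, -0.047] r [0.0, -0.125, -0.0]
```

Request:
carry_out --deltas '[[[-0.15, 0, 0.15, 0, 0, 0, 1], [-0.25, 0, 0.25, 0, 0, 0, 1], [-0.33, 0, 0.33, 0, 0, 0, 1], [-0.356, 0, 0.354, 0, 0, 0, 1], [-0.356, 0, 0.354, 0, 0, 0, 1], [-0.356, 0, 0.354, 0, 0, 0, 1], [-0.356, 0, 0.354, 0, 0, 0, -1], [-0.356, 0, 0.354, 0, 0, 0, -1], [-0.356, 0, 0.354, 0, 0, 0, -1], [-0.356, 0, 0.354, 0, 0, 0, -1]]]'

```text
time_s: 19.57
position: [0.4918, -0.0656, 0.0117]
tcp_rot: [[0.107, 0.989, 0.105], [0.7, -0.15, 0.698], [0.706, -0.002, -0.708]]
force: [-0.2, 0.1, -0.6]
opening: 0.813
grasp_force: 0.0
```

Request:
carry_out --deltas '[[[0, 0, 0, 0, 0, 0, -1], [0, 0, 0, 0, 0, 0, -1], [0, 0, 0, 0, 0, 0, -1], [0, 0, 0, 0, 0, 0, -1], [0.1, 0, -0.1, 0, 0, 0, -1], [0.2, 0, -0.2, 0, 0, 0, -1], [0.3, 0, -0.3, 0, 0, 0, -1], [0.47, 0, -0.47, 0, 0, 0, -1], [0.47, 0, -0.47, 0, 0, 0, -1], [0.47, 0, -0.47, 0, 0, 0, -1]]]'

```text
time_s: 20.4
position: [0.4925, -0.0662, 0.1122]
tcp_rot: [[0.106, 0.989, 0.107], [0.702, -0.15, 0.697], [0.705, 0.001, -0.709]]
force: [-1.0, -0.1, 0.5]
opening: 1.001
grasp_force: 0.0
```

Request:
carry_out --deltas '[[[-0.047, 0, -0.047, 0, -0.125, 0, -1], [-0.047, 0, -0.047, 0, -0.125, 0, -1], [-0.047, 0, -0.047, 0, -0.125, 0, -1], [-0.047, 0, -0.047, 0, -0.125, 0, -1], [-0.047, 0, -0.047, 0, -0.125, 0, -1], [-0.047, 0, -0.047, 0, -0.125, 0, -1], [-0.047, 0, -0.047, 0, -0.125, 0, -1], [-0.047, 0, -0.047, 0, -0.125, 0, -1], [-0.047, 0, -0.047, 0, -0.125, 0, -1], [-0.047, 0, -0.047, 0, -0.125, 0, -1]]]'

```text
time_s: 21.23
position: [0.4901, -0.0757, 0.1101]
tcp_rot: [[0.151, 0.989, -0.004], [0.989, -0.151, 0.001], [0.0, -0.004, -1.0]]
force: [0.3, 0.5, -0.3]
opening: 1.003
grasp_force: 0.0
```

```bash
cat >> h.py <<'E'
def white(im,C,guess,z,zs,r=70):
    """min-area rect of the bright grey blob nearest the guess point -> list of (centre, corners at z)"""
    h=cv2.cvtColor(im,cv2.COLOR_RGB2HSV); m=((h[...,1]<60)&(h[...,2]>zs)).astype(np.uint8)
    u=proj([*guess,z],C)[0]; cs,_=cv2.findContours(m,cv2.RETR_EXTERNAL,cv2.CHAIN_APPROX_NONE)
    cs=[k for k in cs if cv2.contourArea(k)>150]
    k=min(cs,key=lambda k:-cv2.pointPolygonTest(k,(float(u[0]),float(u[1])),True))
    P=ray(k.reshape(-1,2),z,C)[:,:2]; (cx,cy),(a,b),t=cv2.minAreaRect((P*1e3).astype(np.float32))
    if a<b: a,b,t=b,a,t+90
    return np.array([cx,cy])/1e3,(round(a,1),round(b,1)),(t+90)%180-90,k.reshape(-1,2)
E
python3 - <<'E'
from h import *
im,C=shot("wrist","c2")
s=S();print(s["position"],s["tcp_rot"].round(3).tolist())
for v in(150,200,225): print(white(im,C,(.49,-.076),.028,v)[:3])
E
```

```text
[ 0.49018734 -0.07612941  0.11021283] [[0.152, 0.988, -0.003], [0.988, -0.152, 0.001], [0.0, -0.004, -1.0]]
(array([ 0.49061801, -0.07053532]), (51.5, 44.4), -8.594673156738281)
(array([ 0.49050937, -0.07048907]), (51.2, 42.6), -8.627273559570312)
(array([ 0.49015979, -0.07221877]), (51.0, 39.0), -8.595237731933594)
```

View pics/c2.png

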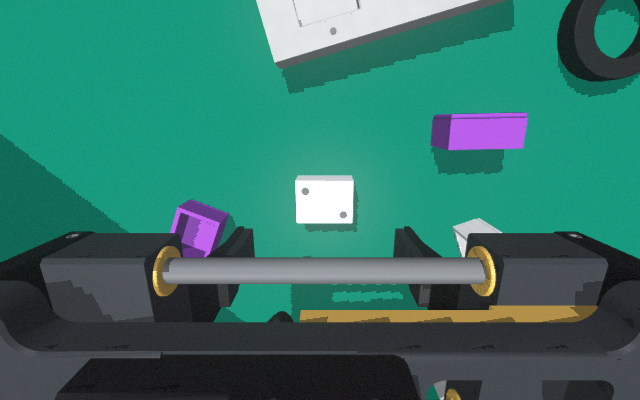

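The cover is now open side down with its dots up, top face centred at (325,201). Next is a vertical grip on its ends.

Run:
```python
from h import *
c=np.array((.4902,-.0724));y=-8.6
plan(tp(c,y,0,0,13),tp(c,y,0,0,110))
# look pose: nest yaw 6.9, P2 55 mm ahead along X
p2=np.array((.5066,.1619)); W=tp(p2,6.9,0,-55,120)
p,R=tp(c,y,0,0,110)
plan(tp((.45,.0),6.9,0,0,120),W,s={"position":p,"tcp_rot":R})
```

```text
0 d [0.024, -0.001, 0.648] r [-0.0006, -0.0, -0.0004]
1 d [0.0, 0.0, -0.647] r [0.0, 0.0, 0.0]
0 d [0.437, -0.337, -0.067] r [0.0, 0.0, -0.0431]
1 d [0.66, 0.504, 0.0] r [0.0, 0.0, 0.0]
```

Request:
carry_out --deltas '[[[0.024, 0, 0.2, 0, 0, 0, -1], [0.024, 0, 0.4, 0, 0, 0, -1], [0.024, 0, 0.6, 0, 0, 0, -1], [0.024, 0, 0.648, 0, 0, 0, -1], [0.024, 0, 0.648, 0, 0, 0, -1], [0.024, 0, 0.648, 0, 0, 0, 1], [0.024, 0, 0.648, 0, 0, 0, 1], [0.024, 0, 0.648, 0, 0, 0, 1], [0.024, 0, 0.648, 0, 0, 0, 1], [0.024, 0, 0.648, 0, 0, 0, 1]]]'

```text
time_s: 22.12
position: [0.4914, -0.0721, 0.0148]
tcp_rot: [[0.15, 0.989, -0.0], [0.989, -0.15, -0.001], [-0.001, -0.0, -1.0]]
force: [0.5, 0.4, -0.2]
opening: 0.706
grasp_force: 0.0
```

Request:
carry_out --deltas '[[[0, 0, 0, 0, 0, 0, 1], [0, 0, 0, 0, 0, 0, 1], [0, 0, 0, 0, 0, 0, 1], [0, 0, 0, 0, 0, 0, 1], [0, 0, -0.2, 0, 0, 0, 1], [0, 0, -0.4, 0, 0, 0, 1], [0, 0, -0.65, 0, 0, 0, 1], [0, 0, -0.65, 0, 0, 0, 1], [0, 0, -0.65, 0, 0, 0, 1], [0, 0, -0.65, 0, 0, 0, 1]]]'

```text
time_s: 22.95
position: [0.4903, -0.0716, 0.1109]
tcp_rot: [[0.15, 0.989, -0.003], [0.989, -0.15, -0.0], [-0.001, -0.003, -1.0]]
force: [-0.5, 0.7, -1.3]
opening: 0.593
grasp_force: 30.0
```

Request:
carry_out --deltas '[[[0.437, -0.337, -0.067, 0, 0, -0.0431, 1], [0.437, -0.337, -0.067, 0, 0, -0.0431, 1], [0.437, -0.337, -0.067, 0, 0, -0.0431, 1], [0.437, -0.337, -0.067, 0, 0, -0.0431, 1], [0.437, -0.337, -0.067, 0, 0, -0.0431, 1], [0.437, -0.337, -0.067, 0, 0, -0.0431, 1], [0.437, -0.337, -0.067, 0, 0, -0.0431, 1], [0.437, -0.337, -0.067, 0, 0, -0.0431, 1], [0.437, -0.337, -0.067, 0, 0, -0.0431, 1], [0.437, -0.337, -0.067, 0, 0, -0.0431, 1]]]'

```text
time_s: 23.78
position: [0.4511, 0.0001, 0.1212]
tcp_rot: [[-0.119, 0.993, -0.002], [0.993, 0.119, -0.001], [-0.0, -0.002, -1.0]]
force: [0.1, 0.0, -1.0]
opening: 0.592
grasp_force: 30.0
```

Request:
carry_out --deltas '[[[0.66, 0.504, 0, 0, 0, 0, 1], [0.66, 0.504, 0, 0, 0, 0, 1], [0.66, 0.504, 0, 0, 0, 0, 1], [0.66, 0.504, 0, 0, 0, 0, 1], [0.66, 0.504, 0, 0, 0, 0, 1], [0.66, 0.504, 0, 0, 0, 0, 1], [0.66, 0.504, 0, 0, 0, 0, 1], [0.66, 0.504, 0, 0, 0, 0, 1], [0.66, 0.504, 0, 0, 0, 0, 1], [0.66, 0.504, 0, 0, 0, 0, 1]]]'

```text
time_s: 24.62
position: [0.5138, 0.107, 0.1212]
tcp_rot: [[-0.118, 0.993, -0.003], [0.993, 0.118, -0.001], [-0.0, -0.003, -1.0]]
force: [0.9, -0.0, -1.6]
opening: 0.597
grasp_force: 30.0
```

Run:
```python
from h import *
im,C=shot("wrist","c3"); np.save("w4.npy",im); np.savez("w4c.npz",K=C[0],T=C[1])
s=S();print(s["time_s"],s["position"],s["opening"],s["joint_positions"].round(1),np.degrees(np.arctan2(s["tcp_rot"][1,1],s["tcp_rot"][0,1])))
cv2.imwrite("pics/c3.png",cv2.resize(im[40:280,160:480,::-1],(800,600),interpolation=cv2.INTER_CUBIC))
```

```text
24.6667 [0.51388455 0.1071896  0.12119772] 0.5951069654727079 [ -0.4  31.2 101.7  -0.   47.2  -7.2] 6.797773203088348
```

View pics/c3.png

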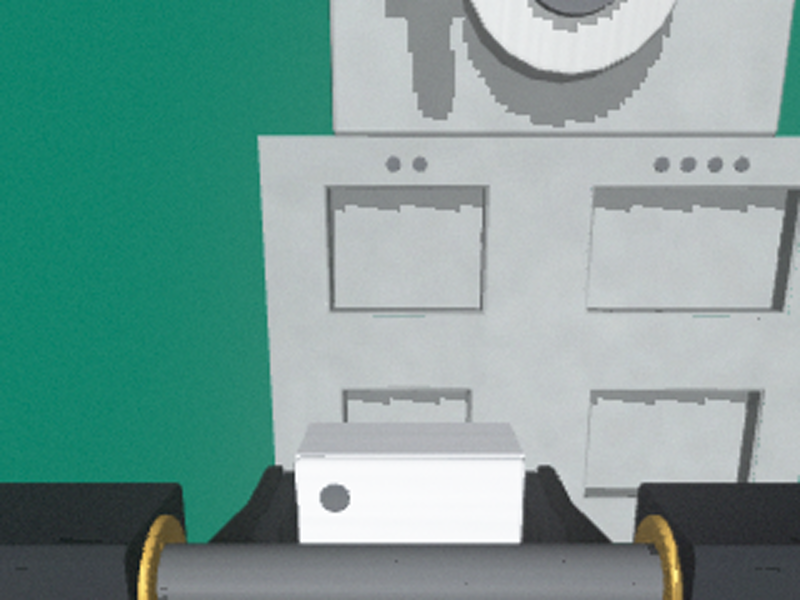

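The view shows pocket 2's rim at crop (327–489, 187–311). The held cover's top face has its far edge at row 457 and its sides at x 298 and 524.

Run:
```python
from h import *
z=np.load("w4c.npz");C=(z["K"],z["T"]);s=S();p0=s["position"];R=s["tcp_rot"]
f=lambda q:(np.array(q,float)+.5)/2.5-.5+[160,40]
P=ray(f([(327,187),(489,187),(485,311),(330,311)]),.03,C); e=np.roll(P,-1,0)-P
print("pocket",P.mean(0),1e3*np.linalg.norm(e,axis=1),np.degrees(np.arctan2(e[:,1],e[:,0])))
E=ray(f([(297,457),(525,457)]),p0[2]+.015,C); print("cover edge tool mm",((E-p0)@R*1e3).round(1), np.linalg.norm(E[1]-E[0]))
cv=E.mean(0)-R[:,0]*.020; off=(cv-p0)[:2]; print("cover offset",off)
t=P.mean(0)[:2]-off; print("TCP target",t, "vs first-measure",(.5066,.1619))
plan((np.r_[t,.058],tool(6.9)),(np.r_[t,.033],tool(6.9)))
```

```text
pocket [0.50585127 0.16326803 0.03      ] [55.23496476 42.45713598 55.35267516 42.47804557] [   6.79021993  -83.40731732 -173.188725     96.43401141]
cover edge tool mm [[ 19.6 -25.2 -14.9]
 [ 19.6  24.8 -15.1]] 0.04998012749827122
cover offset [-9.75811095e-05 -3.80927101e-04]
TCP target [0.50594885 0.16364896] vs first-measure (0.5066, 0.1619)
0 d [0.38, -0.007, 0.421] r [-0.0004, 0.0, -0.0003]
1 d [0.0, 0.0, 0.167] r [0.0, 0.0, 0.0]
```

Request:
carry_out --deltas '[[[0.38, -0.007, 0.2, 0, 0, 0, 1], [0.38, -0.007, 0.2, 0, 0, 0, 1], [0.38, -0.007, 0.421, 0, 0, 0, 1], [0.38, -0.007, 0.421, 0, 0, 0, 1], [0.38, -0.007, 0.421, 0, 0, 0, 1], [0.38, -0.007, 0.421, 0, 0, 0, 1], [0.38, -0.007, 0.45, 0, 0, 0, 1], [0.38, -0.007, 0.48, 0, 0, 0, 1], [0.38, -0.007, 0.5, 0, 0, 0, 1], [0.38, -0.007, 0.5, 0, 0, 0, 1]]]'

```text
time_s: 25.5
position: [0.5061, 0.164, 0.0462]
tcp_rot: [[-0.119, 0.993, -0.002], [0.993, 0.119, -0.001], [-0.0, -0.002, -1.0]]
force: [-0.0, -0.2, -0.9]
opening: 0.597
grasp_force: 30.0
```

Request:
carry_out --deltas '[[[0, 0, 0.01, 0, 0, 0, 1], [0, 0, 0.02, 0, 0, 0, 1], [0, 0, 0.03, 0, 0, 0, 1], [0, 0, 0.04, 0, 0, 0, 1], [0, 0, 0.05, 0, 0, 0, 1], [0, 0, 0.05, 0, 0, 0, 1], [0, 0, 0.05, 0, 0, 0, 1], [0, 0, 0.05, 0, 0, 0, 1], [0, 0, 0.05, 0, 0, 0, 1], [0, 0, 0.05, 0, 0, 0, 1]]]'

```text
time_s: 26.33
position: [0.506, 0.1643, 0.0387]
tcp_rot: [[-0.12, 0.993, -0.002], [0.993, 0.12, -0.001], [-0.0, -0.002, -1.0]]
force: [0.2, -0.1, -1.2]
opening: 0.593
grasp_force: 30.0
```

Request:
carry_out --deltas '[[[0, 0, 0.01, 0, 0, 0, 1], [0, 0, 0.02, 0, 0, 0, 1], [0, 0, 0.03, 0, 0, 0, 1], [0, 0, 0.037, 0, 0, 0, 1], [0, 0, 0.037, 0, 0, 0, 1], [0, 0, 0.037, 0, 0, 0, 1], [0, 0, 0.037, 0, 0, 0, 1], [0, 0, 0.037, 0, 0, 0, 1], [0, 0, 0.037, 0, 0, 0, 1], [0, 0, 0.037, 0, 0, 0, 1]]]'

```text
time_s: 27.17
position: [0.506, 0.1644, 0.0344]
tcp_rot: [[-0.12, 0.993, -0.002], [0.993, 0.12, -0.001], [-0.0, -0.002, -1.0]]
force: [-1.9, -0.0, 10.2]
opening: 0.592
grasp_force: 30.0
```

Request:
carry_out --deltas '[[[0, 0, 0, 0, 0, 0, -1], [0, 0, 0, 0, 0, 0, -1], [0, 0, 0, 0, 0, 0, -1], [0, 0, 0, 0, 0, 0, -1], [0, 0, 0, 0, 0, 0, -1], [0, 0, -0.1, 0, 0, 0, -1], [0, 0, -0.3, 0, 0, 0, -1], [0, 0, -0.5, 0, 0, 0, -1], [0, 0, -0.6, 0, 0, 0, -1], [0, 0, -0.6, 0, 0, 0, -1]]]'

```text
time_s: 28.0
position: [0.5087, 0.1647, 0.1263]
tcp_rot: [[-0.12, 0.993, 0.005], [0.993, 0.12, 0.0], [-0.0, 0.005, -1.0]]
force: [1.0, 0.2, 0.3]
opening: 0.997
grasp_force: 0.0
```

Request:
carry_out --deltas '[[[-0.5, 0, -0.2, 0, 0, 0, -1], [-0.5, 0, -0.2, 0, 0, 0, -1], [-0.5, 0, -0.2, 0, 0, 0, -1], [-0.5, 0, -0.2, 0, 0, 0, -1], [-0.5, 0, -0.2, 0, 0, 0, -1], [-0.5, 0, -0.2, 0, 0, 0, -1], [-0.5, 0, -0.2, 0, 0, 0, -1], [-0.5, 0, -0.2, 0, 0, 0, -1], [-0.5, 0, -0.2, 0, 0, 0, -1], [-0.5, 0, -0.2, 0, 0, 0, -1]]]'

```text
time_s: 28.83
position: [0.515, 0.0905, 0.1528]
tcp_rot: [[-0.121, 0.993, -0.003], [0.993, 0.121, -0.001], [-0.0, -0.003, -1.0]]
force: [0.5, -0.6, -0.8]
opening: 1.0
grasp_force: 0.0
```

Run:
```python
from h import *
im,C=shot("wrist"); s=S();print(s["time_s"],s["position"])
i2,C2=shot("top")
cv2.imwrite("pics/c4.png",np.vstack([cv2.resize(im[40:240,160:480,::-1],(640,400),interpolation=cv2.INTER_CUBIC),cv2.resize(i2[120:260,220:480,::-1],(640,345))[:200]]))
for v in(170,200,225,240): print(white(im,C,(.506,.164),.048,v)[:3])
for n,g in(("A",(.634,-.152)),("B",(.6153,-.3003))):
    for v in(190,):print(n,white(i2,C2,g,.04,v)[:3])
```

```text
28.8833 [0.51511857 0.09037004 0.15291996]
(array([0.55580469, 0.13429109]), (186.8, 139.8), 6.663930892944336)
(array([0.5562926 , 0.13432426]), (185.3, 138.7), 6.996981143951416)
(array([0.50575763, 0.16296759]), (50.9, 38.3), 6.93430233001709)
(array([0.50573441, 0.16296475]), (50.6, 38.3), 6.93430233001709)
A (array([ 0.64476636, -0.294564  ]), (68.3, 29.1), 22.148738861083984)
B (array([ 0.64476636, -0.294564  ]), (68.3, 29.1), 22.148738861083984)
```

View pics/c4.png

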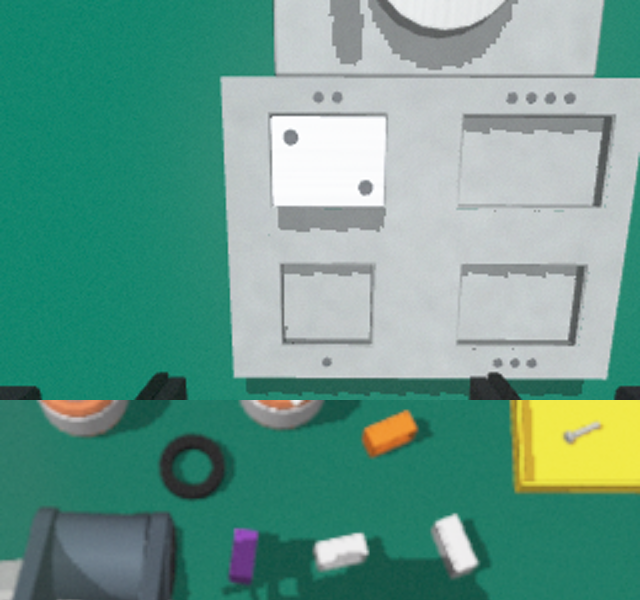

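Cover 2 is seated flat in pocket 2, at (328,160) with its dots up. A is still in place. B's position will be re-measured when I get to it. Now I'll go to A.

Run:
```python
from h import *
plan((( .575,-.03,.15),tool(-35)),tp((.634,-.152),-77.3,0,0,130))
```

```text
0 d [-0.844, 0.3, 0.019] r [-0.0004, 0.0002, 0.1164]
1 d [-0.441, 0.789, 0.133] r [0.0, 0.0, 0.1175]
```

Request:
carry_out --deltas '[[[-0.844, 0.3, 0.019, 0, 0, 0.1164, -1], [-0.844, 0.3, 0.019, 0, 0, 0.1164, -1], [-0.844, 0.3, 0.019, 0, 0, 0.1164, -1], [-0.844, 0.3, 0.019, 0, 0, 0.1164, -1], [-0.844, 0.3, 0.019, 0, 0, 0.1164, -1], [-0.844, 0.3, 0.019, 0, 0, 0.1164, -1], [-0.844, 0.3, 0.019, 0, 0, 0.1164, -1], [-0.844, 0.3, 0.019, 0, 0, 0.1164, -1], [-0.844, 0.3, 0.019, 0, 0, 0.1164, -1], [-0.844, 0.3, 0.019, 0, 0, 0.1164, -1]]]'

```text
time_s: 29.77
position: [0.575, -0.03, 0.1502]
tcp_rot: [[0.572, 0.82, -0.002], [0.82, -0.572, -0.001], [-0.002, -0.002, -1.0]]
force: [0.3, 0.1, 0.1]
opening: 1.0
grasp_force: 0.0
```

Request:
carry_out --deltas '[[[-0.441, 0.789, 0.133, 0, 0, 0.1175, -1], [-0.441, 0.789, 0.133, 0, 0, 0.1175, -1], [-0.441, 0.789, 0.133, 0, 0, 0.1175, -1], [-0.441, 0.789, 0.133, 0, 0, 0.1175, -1], [-0.441, 0.789, 0.133, 0, 0, 0.1175, -1], [-0.441, 0.789, 0.133, 0, 0, 0.1175, -1], [-0.441, 0.789, 0.133, 0, 0, 0.1175, -1], [-0.441, 0.789, 0.133, 0, 0, 0.1175, -1], [-0.441, 0.789, 0.133, 0, 0, 0.1175, -1], [-0.441, 0.789, 0.133, 0, 0, 0.1175, -1]]]'

```text
time_s: 30.6
position: [0.6339, -0.152, 0.1303]
tcp_rot: [[0.975, 0.222, -0.002], [0.222, -0.975, -0.001], [-0.002, 0.0, -1.0]]
force: [0.9, 0.4, 0.1]
opening: 1.004
grasp_force: 0.0
```

Run:
```python
from h import *
im,C=shot("wrist","c5"); s=S();print(s["time_s"],s["position"],s["joint_positions"].round(1))
for v in(150,200,225,240):
    r=white(im,C,(.634,-.152),.04,v); print(r[:3],r[3].min(0),r[3].max(0))
```

```text
30.65 [ 0.63394321 -0.1520236   0.13028615] [-23.2  38.4  82.5  -0.1  59.2  54. ]
(array([ 0.63836438, -0.15118488]), (60.0, 35.2), -77.16736030578613) [292 178] [357 215]
(array([ 0.6347326 , -0.15190297]), (59.8, 27.8), -77.16756439208984) [292 186] [357 215]
(array([ 0.63470435, -0.15177832]), (59.5, 27.8), -77.1674280166626) [292 186] [356 215]
(array([ 0.63242035, -0.15229858]), (59.5, 23.1), -77.16742706298828) [292 191] [356 215]
```

Run:
```python
from h import *
c=np.array((.6347,-.1519));y=-77.2
plan(tp(c,y,-45,-4,80),tp(c,y,-45,-4,10))
p,R=tp(c,y,-45,-4,110); c2=np.array((.49,-.0757))
plan(tp((.56,-.11),-45,0,3,120),tp(c2,-8.7,0,3,110),tp(c2,-8.7,45,10,86),s={"position":p,"tcp_rot":R})
```

```text
0 d [-0.021, 0.0, 0.335] r [0.0, -0.1246, -0.0]
1 d [0.33, 0.0, 0.33] r [0.0, 0.0, 0.0]
0 d [-0.316, -0.393, 0.222] r [-0.0351, 0.1216, -0.0848]
1 d [-0.172, -0.504, 0.067] r [0.0, 0.0, -0.1008]
2 d [0.047, -0.0, 0.16] r [-0.0, 0.125, 0.0]
```

Request:
carry_out --deltas '[[[-0.021, 0, 0.335, 0, -0.1246, 0, -1], [-0.021, 0, 0.335, 0, -0.1246, 0, -1], [-0.021, 0, 0.335, 0, -0.1246, 0, -1], [-0.021, 0, 0.335, 0, -0.1246, 0, -1], [-0.021, 0, 0.335, 0, -0.1246, 0, -1], [-0.021, 0, 0.335, 0, -0.1246, 0, -1], [-0.021, 0, 0.335, 0, -0.1246, 0, -1], [-0.021, 0, 0.335, 0, -0.1246, 0, -1], [-0.021, 0, 0.335, 0, -0.1246, 0, -1], [-0.021, 0, 0.335, 0, -0.1246, 0, -1]]]'

```text
time_s: 31.48
position: [0.6307, -0.1534, 0.0806]
tcp_rot: [[0.691, 0.22, -0.689], [0.155, -0.976, -0.155], [-0.706, 0.0, -0.708]]
force: [0.5, -0.8, 0.8]
opening: 1.001
grasp_force: 0.0
```

Request:
carry_out --deltas '[[[0.2, 0, 0.2, 0, 0, 0, -1], [0.33, 0, 0.33, 0, 0, 0, -1], [0.33, 0, 0.33, 0, 0, 0, -1], [0.33, 0, 0.33, 0, 0, 0, -1], [0.33, 0, 0.33, 0, 0, 0, -1], [0.33, 0, 0.33, 0, 0, 0, 1], [0.33, 0, 0.33, 0, 0, 0, 1], [0.33, 0, 0.33, 0, 0, 0, 1], [0.33, 0, 0.33, 0, 0, 0, 1], [0.33, 0, 0.33, 0, 0, 0, 1]]]'

```text
time_s: 32.32
position: [0.6309, -0.1532, 0.0102]
tcp_rot: [[0.69, 0.219, -0.69], [0.155, -0.976, -0.155], [-0.707, 0.0, -0.707]]
force: [0.4, -0.0, -0.6]
opening: 0.709
grasp_force: 0.0
```

Request:
carry_out --deltas '[[[0, 0, 0, 0, 0, 0, 1], [0, 0, 0, 0, 0, 0, 1], [0, 0, 0, 0, 0, 0, 1], [0, 0, 0, 0, 0, 0, 1], [-0.1, 0, -0.1, 0, 0, 0, 1], [-0.2, 0, -0.2, 0, 0, 0, 1], [-0.47, 0, -0.47, 0, 0, 0, 1], [-0.47, 0, -0.47, 0, 0, 0, 1], [-0.47, 0, -0.47, 0, 0, 0, 1], [-0.47, 0, -0.47, 0, 0, 0, 1]]]'

```text
time_s: 33.15
position: [0.6316, -0.1533, 0.1101]
tcp_rot: [[0.693, 0.219, -0.687], [0.155, -0.976, -0.155], [-0.704, 0.001, -0.71]]
force: [1.2, 0.5, -1.5]
opening: 0.688
grasp_force: 30.0
```

Request:
carry_out --deltas '[[[-0.316, -0.393, 0.222, -0.0351, 0.1216, -0.0848, 1], [-0.316, -0.393, 0.222, -0.0351, 0.1216, -0.0848, 1], [-0.316, -0.393, 0.222, -0.0351, 0.1216, -0.0848, 1], [-0.316, -0.393, 0.222, -0.0351, 0.1216, -0.0848, 1], [-0.316, -0.393, 0.222, -0.0351, 0.1216, -0.0848, 1], [-0.316, -0.393, 0.222, -0.0351, 0.1216, -0.0848, 1], [-0.316, -0.393, 0.222, -0.0351, 0.1216, -0.0848, 1], [-0.316, -0.393, 0.222, -0.0351, 0.1216, -0.0848, 1], [-0.316, -0.393, 0.222, -0.0351, 0.1216, -0.0848, 1], [-0.316, -0.393, 0.222, -0.0351, 0.1216, -0.0848, 1]]]'

```text
time_s: 33.98
position: [0.5603, -0.1083, 0.1181]
tcp_rot: [[0.711, 0.703, -0.005], [0.703, -0.711, 0.001], [-0.003, -0.004, -1.0]]
force: [0.9, -0.2, -1.8]
opening: 0.688
grasp_force: 30.0
```

Request:
carry_out --deltas '[[[-0.172, -0.504, 0.067, 0, 0, -0.1008, 1], [-0.172, -0.504, 0.067, 0, 0, -0.1008, 1], [-0.172, -0.504, 0.067, 0, 0, -0.1008, 1], [-0.172, -0.504, 0.067, 0, 0, -0.1008, 1], [-0.172, -0.504, 0.067, 0, 0, -0.1008, 1], [-0.172, -0.504, 0.067, 0, 0, -0.1008, 1], [-0.172, -0.504, 0.067, 0, 0, -0.1008, 1], [-0.172, -0.504, 0.067, 0, 0, -0.1008, 1], [-0.172, -0.504, 0.067, 0, 0, -0.1008, 1], [-0.172, -0.504, 0.067, 0, 0, -0.1008, 1]]]'

```text
time_s: 34.82
position: [0.4907, -0.0728, 0.1093]
tcp_rot: [[0.155, 0.988, -0.001], [0.988, -0.155, 0.0], [-0.0, -0.001, -1.0]]
force: [-0.1, -0.2, -1.3]
opening: 0.687
grasp_force: 30.0
```

Run:
```python
from h import *
s=S();print(s["position"],s["opening"])
c2=np.array((.49,-.0757)); plan(tp(c2,-8.7,45,10,50))
```

```text
[ 0.49072359 -0.07280045  0.10928299] 0.6870825549971842
0 d [0.047, -0.002, 0.395] r [0.0001, 0.125, -0.0006]
```

Request:
carry_out --deltas '[[[0.047, 0, 0.395, 0, 0.125, 0, 1], [0.047, 0, 0.395, 0, 0.125, 0, 1], [0.047, 0, 0.395, 0, 0.125, 0, 1], [0.047, 0, 0.395, 0, 0.125, 0, 1], [0.047, 0, 0.395, 0, 0.125, 0, 1], [0.047, 0, 0.395, 0, 0.125, 0, 1], [0.047, 0, 0.395, 0, 0.125, 0, 1], [0.047, 0, 0.395, 0, 0.125, 0, 1], [0.047, 0, 0.395, 0, 0.125, 0, 1], [0.047, 0, 0.395, 0, 0.125, 0, 1]]]'

```text
time_s: 35.65
position: [0.4914, -0.0654, 0.0505]
tcp_rot: [[0.109, 0.988, 0.108], [0.7, -0.153, 0.698], [0.706, -0.001, -0.708]]
force: [0.2, 0.2, -1.2]
opening: 0.685
grasp_force: 30.0
```

Request:
carry_out --deltas '[[[-0.08, 0, 0.08, 0, 0, 0, 1], [-0.13, 0, 0.13, 0, 0, 0, 1], [-0.17, 0, 0.17, 0, 0, 0, 1], [-0.187, 0, 0.187, 0, 0, 0, 1], [-0.187, 0, 0.187, 0, 0, 0, 1], [-0.187, 0, 0.187, 0, 0, 0, 1], [-0.187, 0, 0.187, 0, 0, 0, 1], [-0.187, 0, 0.187, 0, 0, 0, 1], [-0.187, 0, 0.187, 0, 0, 0, 1], [-0.187, 0, 0.187, 0, 0, 0, 1]]]'

```text
time_s: 36.48
position: [0.4917, -0.066, 0.0108]
tcp_rot: [[0.109, 0.988, 0.109], [0.699, -0.154, 0.699], [0.707, 0.0, -0.707]]
force: [-1.1, -0.1, -2.1]
opening: 0.686
grasp_force: 30.0
```

No contact force yet, and there's under 1 mm left. I'll release, lift and go upright.

Request:
carry_out --deltas '[[[-0.003, 0, 0.003, 0, 0, 0, 1], [-0.003, 0, 0.003, 0, 0, 0, -1], [-0.003, 0, 0.003, 0, 0, 0, -1], [-0.003, 0, 0.003, 0, 0, 0, -1], [-0.003, 0, 0.003, 0, 0, 0, -1], [-0.003, 0, 0.003, 0, 0, 0, -1], [0.1, 0, -0.1, 0, 0, 0, -1], [0.2, 0, -0.2, 0, 0, 0, -1], [0.35, 0, -0.35, 0, 0, 0, -1], [0.47, 0, -0.47, 0, 0, 0, -1]]]'

```text
time_s: 37.32
position: [0.4914, -0.0656, 0.1116]
tcp_rot: [[0.109, 0.988, 0.108], [0.698, -0.154, 0.699], [0.708, -0.001, -0.706]]
force: [0.6, -0.9, 0.6]
opening: 1.0
grasp_force: 0.0
```

Request:
carry_out --deltas '[[[-0.047, 0, -0.047, 0, -0.125, 0, -1], [-0.047, 0, -0.047, 0, -0.125, 0, -1], [-0.047, 0, -0.047, 0, -0.125, 0, -1], [-0.047, 0, -0.047, 0, -0.125, 0, -1], [-0.047, 0, -0.047, 0, -0.125, 0, -1], [-0.047, 0, -0.047, 0, -0.125, 0, -1], [-0.047, 0, -0.047, 0, -0.125, 0, -1], [-0.047, 0, -0.047, 0, -0.125, 0, -1], [-0.047, 0, -0.047, 0, -0.125, 0, -1], [-0.047, 0, -0.047, 0, -0.125, 0, -1]]]'

```text
time_s: 38.15
position: [0.49, -0.0761, 0.1102]
tcp_rot: [[0.154, 0.988, -0.0], [0.988, -0.154, 0.001], [0.001, -0.001, -1.0]]
force: [-0.1, -0.5, -1.2]
opening: 0.999
grasp_force: 0.0
```

Run:
```python
from h import *
im,C=shot("wrist","c6"); s=S();print(s["time_s"],s["position"],s["opening"])
for v in(150,200,225,240):
    r=white(im,C,(.49,-.073),.028,v); print(r[:3],r[3].min(0),r[3].max(0))
c=white(im,C,(.49,-.073),.028,225)[0]
plan(tp(c,-8.7,0,0,13))
p,R=tp(c,-8.7,0,0,120)
p3=np.array((.6128-.0004,.1026+.0012))
plan(tp((.50,.0),0,0,0,120),tp(p3,6.9,0,-55,120),s={"position":p,"tcp_rot":R})
# dark dots on the blob?
b=r[3]; x0,y0=b.min(0);x1,y1=b.max(0); g=cv2.cvtColor(im,cv2.COLOR_RGB2GRAY)[y0:y1,x0:x1]; print("dark px",np.argwhere(g<140)[:,::-1].mean(0) if (g<140).any() else None,(g<140).sum(),g.shape)
```

```text
38.2 [ 0.4900174  -0.0764754   0.11008803] 0.9998991394456809
(array([ 0.49028583, -0.07220869]), (59.5, 43.6), -8.856346130371094) [290 177] [357 224]
(array([ 0.49014172, -0.07218623]), (59.2, 43.6), -8.856346130371094) [290 177] [357 224]
(array([ 0.4897309 , -0.07437537]), (59.1, 39.2), -8.856346130371094) [290 182] [357 224]
(array([ 0.48971573, -0.07437301]), (58.9, 39.2), -8.856346130371094) [290 182] [357 224]
0 d [0.013, -0.004, 0.647] r [-0.0001, -0.0002, -0.0006]
0 d [0.5, -0.007, 0.0] r [0.0, 0.0, -0.0242]
1 d [0.328, 0.793, 0.0] r [0.0, 0.0, -0.0192]
dark px [ 0. 28.] 27 (42, 67)
```

Run:
```python
import cv2,numpy as np
for f,(x0,x1,y0,y1) in(("c6",(290,358,182,225)),("c2",(295,355,180,224))):
    g=cv2.imread(f"pics/{f}.png",0)[y0+3:y1-3,x0+3:x1-3]; print(f,np.percentile(g,[0,1,2,5,50]),np.argwhere(g<190)[::4][:,::-1].tolist())
```

```text
c6 [146.   150.   152.86 254.   254.  ] [[6, 4], [7, 5], [5, 6], [9, 6], [6, 7], [10, 7], [7, 8], [4, 9], [8, 9], [6, 10], [52, 28], [56, 28], [54, 29], [52, 30], [56, 30], [53, 31], [57, 31], [54, 32], [52, 33], [56, 33]]
c2 [144. 150. 152. 249. 254.] [[5, 5], [4, 6], [8, 6], [6, 7], [10, 7], [7, 8], [4, 9], [8, 9], [6, 10], [6, 11], [44, 29], [42, 30], [46, 30], [44, 31], [48, 31], [45, 32], [42, 33], [46, 33], [45, 34]]
```

Both dots are there, so A is open side down. Next: grip it, lift, and move to the look pose by pocket 3.

Request:
carry_out --deltas '[[[0.013, -0.004, 0.2, 0, 0, 0, -1], [0.013, -0.004, 0.4, 0, 0, 0, -1], [0.013, -0.004, 0.6, 0, 0, 0, -1], [0.013, -0.004, 0.647, 0, 0, 0, -1], [0.013, -0.004, 0.647, 0, 0, 0, -1], [0.013, -0.004, 0.647, 0, 0, 0, -1], [0.013, -0.004, 0.647, 0, 0, 0, 1], [0.013, -0.004, 0.647, 0, 0, 0, 1], [0.013, -0.004, 0.647, 0, 0, 0, 1], [0.013, -0.004, 0.647, 0, 0, 0, 1]]]'

```text
time_s: 39.03
position: [0.4905, -0.0739, 0.0144]
tcp_rot: [[0.153, 0.988, 0.002], [0.988, -0.153, -0.001], [-0.0, 0.002, -1.0]]
force: [0.5, 0.5, 0.3]
opening: 0.783
grasp_force: 0.0
```

Request:
carry_out --deltas '[[[0, 0, 0, 0, 0, 0, 1], [0, 0, 0, 0, 0, 0, 1], [0, 0, 0, 0, 0, 0, 1], [0, 0, 0, 0, 0, 0, 1], [0, 0, -0.2, 0, 0, 0, 1], [0, 0, -0.4, 0, 0, 0, 1], [0, 0, -0.7, 0, 0, 0, 1], [0, 0, -0.71, 0, 0, 0, 1], [0, 0, -0.71, 0, 0, 0, 1], [0, 0, -0.71, 0, 0, 0, 1]]]'

```text
time_s: 39.87
position: [0.4894, -0.0735, 0.1196]
tcp_rot: [[0.153, 0.988, -0.0], [0.988, -0.153, 0.0], [0.0, -0.0, -1.0]]
force: [-0.2, 0.3, -1.8]
opening: 0.682
grasp_force: 30.0
```

Request:
carry_out --deltas '[[[0.5, -0.007, 0, 0, 0, -0.0242, 1], [0.5, -0.007, 0, 0, 0, -0.0242, 1], [0.5, -0.007, 0, 0, 0, -0.0242, 1], [0.5, -0.007, 0, 0, 0, -0.0242, 1], [0.5, -0.007, 0, 0, 0, -0.0242, 1], [0.5, -0.007, 0, 0, 0, -0.0242, 1], [0.5, -0.007, 0, 0, 0, -0.0242, 1], [0.5, -0.007, 0, 0, 0, -0.0242, 1], [0.5, -0.007, 0, 0, 0, -0.0242, 1], [0.5, -0.007, 0, 0, 0, -0.0242, 1]]]'

```text
time_s: 40.7
position: [0.5003, 0.0, 0.1198]
tcp_rot: [[0.003, 1.0, -0.0], [1.0, -0.003, 0.0], [0.0, -0.0, -1.0]]
force: [0.2, 0.0, -0.2]
opening: 0.684
grasp_force: 30.0
```

Request:
carry_out --deltas '[[[0.328, 0.793, 0, 0, 0, -0.0192, 1], [0.328, 0.793, 0, 0, 0, -0.0192, 1], [0.328, 0.793, 0, 0, 0, -0.0192, 1], [0.328, 0.793, 0, 0, 0, -0.0192, 1], [0.328, 0.793, 0, 0, 0, -0.0192, 1], [0.328, 0.793, 0, 0, 0, -0.0192, 1], [0.328, 0.793, 0, 0, 0, -0.0192, 1], [0.328, 0.793, 0, 0, 0, -0.0192, 1], [0.328, 0.793, 0, 0, 0, -0.0192, 1], [0.328, 0.793, 0, 0, 0, -0.0192, 1]]]'

```text
time_s: 41.53
position: [0.6186, 0.0491, 0.1199]
tcp_rot: [[-0.118, 0.993, -0.001], [0.993, 0.118, 0.0], [0.0, -0.001, -1.0]]
force: [-0.7, 0.3, -1.1]
opening: 0.686
grasp_force: 30.0
```

Run:
```python
from h import *
im,C=shot("wrist"); np.save("w5.npy",im); np.savez("w5c.npz",K=C[0],T=C[1])
s=S();print(s["time_s"],s["position"],s["opening"],np.degrees(np.arctan2(s["tcp_rot"][1,1],s["tcp_rot"][0,1])))
cv2.imwrite("pics/c7.png",cv2.resize(im[40:280,160:480,::-1],(800,600),interpolation=cv2.INTER_CUBIC))
```

```text
41.5833 [0.61879549 0.04913333 0.11994334] 0.6835521305231831 6.756733390915578
```

View pics/c7.png

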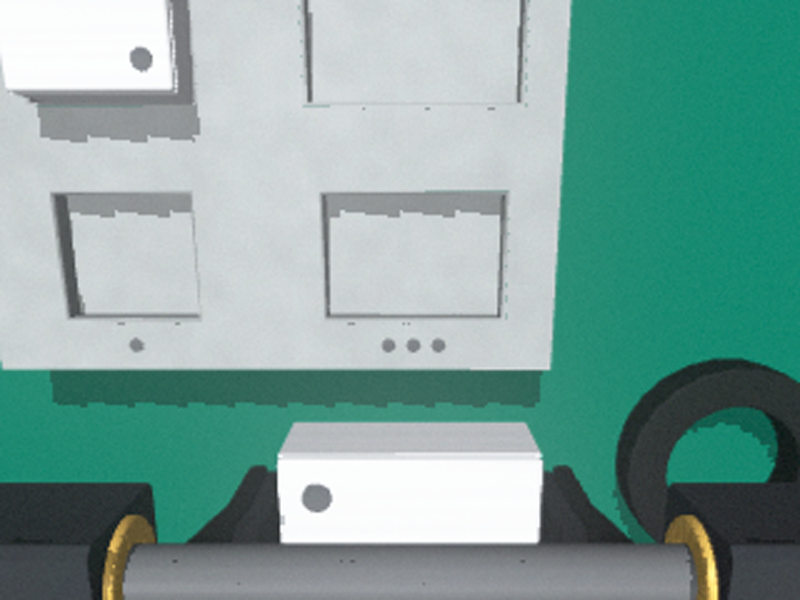

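Pocket 3's rim is at crop (320–508, 192–318). The held cover's far edge is at row 458, with sides at x 279 and 541.

Run:
```python
from h import *
z=np.load("w5c.npz");C=(z["K"],z["T"]);s=S();p0=s["position"];R=s["tcp_rot"]
f=lambda q:(np.array(q,float)+.5)/2.5-.5+[160,40]
P=ray(f([(320,192),(508,191),(505,318),(324,318)]),.03,C); e=np.roll(P,-1,0)-P
print("pocket",P.mean(0),1e3*np.linalg.norm(e,axis=1),np.degrees(np.arctan2(e[:,1],e[:,0])))
E=ray(f([(278,458),(542,458)]),p0[2]+.015,C); print("cover edge tool mm",((E-p0)@R*1e3).round(1), np.linalg.norm(E[1]-E[0]))
cv=E.mean(0)-R[:,0]*.020; off=(cv-p0)[:2]; print("cover offset",off)
t=P.mean(0)[:2]-off; print("TCP target",t)
plan((np.r_[t,.046],tool(6.9)))
```

```text
pocket [0.61329823 0.10375588 0.03      ] [63.88726391 43.45871507 64.48487565 43.12978971] [   7.05631739  -82.50675136 -173.23554159   96.70378832]
cover edge tool mm [[ 19.5 -29.5 -15. ]
 [ 19.5  28.4 -15. ]] 0.05788843137849595
cover offset [-0.00047129 -0.00054468]
TCP target [0.61376952 0.10430056]
0 d [0.369, 0.01, 0.493] r [-0.0001, -0.0, -0.0004]
```

Request:
carry_out --deltas '[[[0.37, 0.004, 0.1, 0, 0, 0, 1], [0.37, 0.004, 0.2, 0, 0, 0, 1], [0.37, 0.004, 0.4, 0, 0, 0, 1], [0.37, 0.004, 0.45, 0, 0, 0, 1], [0.37, 0.004, 0.48, 0, 0, 0, 1], [0.37, 0.004, 0.493, 0, 0, 0, 1], [0.37, 0.004, 0.493, 0, 0, 0, 1], [0.37, 0.004, 0.493, 0, 0, 0, 1], [0.37, 0.004, 0.493, 0, 0, 0, 1], [0.37, 0.004, 0.493, 0, 0, 0, 1]]]'

```text
time_s: 42.42
position: [0.6142, 0.1043, 0.0469]
tcp_rot: [[-0.118, 0.993, 0.002], [0.993, 0.118, 0.0], [-0.0, 0.002, -1.0]]
force: [-0.6, -0.5, -0.8]
opening: 0.685
grasp_force: 30.0
```

Request:
carry_out --deltas '[[[0, 0, 0.01, 0, 0, 0, 1], [0, 0, 0.02, 0, 0, 0, 1], [0, 0, 0.03, 0, 0, 0, 1], [0, 0, 0.04, 0, 0, 0, 1], [0, 0, 0.05, 0, 0, 0, 1], [0, 0, 0.05, 0, 0, 0, 1], [0, 0, 0.05, 0, 0, 0, 1], [0, 0, 0.05, 0, 0, 0, 1], [0, 0, 0.05, 0, 0, 0, 1], [0, 0, 0.05, 0, 0, 0, 1]]]'

```text
time_s: 43.25
position: [0.6134, 0.1047, 0.0384]
tcp_rot: [[-0.118, 0.993, 0.0], [0.993, 0.118, 0.0], [0.0, 0.0, -1.0]]
force: [0.4, -0.0, -0.6]
opening: 0.686
grasp_force: 30.0
```

No resistance below the rim level, so I'll continue down, release and lift.

Request:
carry_out --deltas '[[[0, 0, 0.01, 0, 0, 0, 1], [0, 0, 0.02, 0, 0, 0, 1], [0, 0, 0.03, 0, 0, 0, 1], [0, 0, 0.035, 0, 0, 0, 1], [0, 0, 0.035, 0, 0, 0, 1], [0, 0, 0.035, 0, 0, 0, 1], [0, 0, 0.035, 0, 0, 0, 1], [0, 0, 0.035, 0, 0, 0, 1], [0, 0, 0.035, 0, 0, 0, 1], [0, 0, 0.035, 0, 0, 0, 1]]]'

```text
time_s: 44.08
position: [0.6133, 0.1047, 0.034]
tcp_rot: [[-0.118, 0.993, 0.0], [0.993, 0.118, -0.0], [-0.0, 0.0, -1.0]]
force: [-1.6, 0.5, 4.4]
opening: 0.682
grasp_force: 30.0
```

Request:
carry_out --deltas '[[[0, 0, 0, 0, 0, 0, -1], [0, 0, 0, 0, 0, 0, -1], [0, 0, 0, 0, 0, 0, -1], [0, 0, 0, 0, 0, 0, -1], [0, 0, 0, 0, 0, 0, -1], [0, 0, -0.1, 0, 0, 0, -1], [0, 0, -0.3, 0, 0, 0, -1], [0, 0, -0.5, 0, 0, 0, -1], [0, 0, -0.7, 0, 0, 0, -1], [0, 0, -0.8, 0, 0, 0, -1]]]'

```text
time_s: 44.92
position: [0.6152, 0.1048, 0.1566]
tcp_rot: [[-0.118, 0.993, 0.005], [0.993, 0.118, 0.0], [-0.001, 0.005, -1.0]]
force: [1.1, -0.0, 0.2]
opening: 1.001
grasp_force: 0.0
```

Run:
```python
from h import *
im,C=shot("wrist"); s=S();print(s["time_s"],s["position"],s["joint_positions"].round(1))
for g in((.613,.104),(.506,.163)):
    for v in(225,240): r=white(im,C,g,.048,v); print(r[:3],r[3].min(0),r[3].max(0))
i2,C2=shot("top")
r=white(i2,C2,(.64,-.29),.04,190);print("B",r[:3])
plan(((.60,.0,.17),tool(-20)),((.60,-.14,.17),tool(-60)),((.60,-.25,.17),tool(-65)))
```

```text
44.9667 [0.61659544 0.10482223 0.15875999] [-0.6 34.3 85.9  0.  59.3 -7.4]
(array([0.61299213, 0.10394984]), (58.9, 37.9), 6.694883346557617) [291 179] [351 216]
(array([0.61293713, 0.10394339]), (58.6, 37.9), 6.694883346557617) [291 179] [351 216]
(array([0.50614328, 0.16307922]), (51.1, 38.1), 6.831987380981445) [183 101] [242 144]
(array([0.50621185, 0.16308743]), (50.4, 38.1), 6.831987380981445) [183 101] [241 144]
B (array([ 0.73369348, -0.82045447]), (122.4, 80.6), -89.71752905845642)
0 d [-0.681, -0.187, -0.09] r [0.0012, -0.0001, 0.0744]
1 d [-0.877, 0.319, 0.0] r [0.0, 0.0, 0.1111]
2 d [-0.367, 0.635, 0.0] r [0.0, 0.0, 0.0139]
```

Run:
```python
from h import *
plan(((.61,-.03,.16),tool(25)),((.63,-.297,.15),tool(25)))
```

```text
0 d [-0.887, -0.145, -0.023] r [0.0012, 0.0003, -0.0506]
1 d [-0.835, -0.316, 0.033] r [0.0, 0.0, 0.0]
1 d [-0.835, -0.316, 0.033] r [0.0, 0.0, 0.0]
```

Request:
carry_out --deltas '[[[-0.887, -0.145, -0.023, 0, 0, -0.0506, -1], [-0.887, -0.145, -0.023, 0, 0, -0.0506, -1], [-0.887, -0.145, -0.023, 0, 0, -0.0506, -1], [-0.887, -0.145, -0.023, 0, 0, -0.0506, -1], [-0.887, -0.145, -0.023, 0, 0, -0.0506, -1], [-0.887, -0.145, -0.023, 0, 0, -0.0506, -1], [-0.887, -0.145, -0.023, 0, 0, -0.0506, -1], [-0.887, -0.145, -0.023, 0, 0, -0.0506, -1], [-0.887, -0.145, -0.023, 0, 0, -0.0506, -1], [-0.887, -0.145, -0.023, 0, 0, -0.0506, -1]]]'

```text
time_s: 45.85
position: [0.6074, -0.0287, 0.1563]
tcp_rot: [[-0.424, 0.906, -0.0], [0.906, 0.424, 0.0], [0.0, -0.0, -1.0]]
force: [-0.3, 1.1, -0.3]
opening: 1.002
grasp_force: 0.0
```

Request:
carry_out --deltas '[[[-0.835, -0.316, 0.033, 0, 0, 0, -1], [-0.835, -0.316, 0.033, 0, 0, 0, -1], [-0.835, -0.316, 0.033, 0, 0, 0, -1], [-0.835, -0.316, 0.033, 0, 0, 0, -1], [-0.835, -0.316, 0.033, 0, 0, 0, -1], [-0.835, -0.316, 0.033, 0, 0, 0, -1], [-0.835, -0.316, 0.033, 0, 0, 0, -1], [-0.835, -0.316, 0.033, 0, 0, 0, -1], [-0.835, -0.316, 0.033, 0, 0, 0, -1], [-0.835, -0.316, 0.033, 0, 0, 0, -1]]]'

```text
time_s: 46.68
position: [0.6175, -0.1621, 0.1517]
tcp_rot: [[-0.424, 0.905, -0.0], [0.905, 0.424, 0.0], [0.0, -0.0, -1.0]]
force: [-0.1, 0.1, -0.4]
opening: 1.002
grasp_force: 0.0
```

Request:
carry_out --deltas '[[[-0.835, -0.316, 0.033, 0, 0, 0, -1], [-0.835, -0.316, 0.033, 0, 0, 0, -1], [-0.835, -0.316, 0.033, 0, 0, 0, -1], [-0.835, -0.316, 0.033, 0, 0, 0, -1], [-0.835, -0.316, 0.033, 0, 0, 0, -1], [-0.835, -0.316, 0.033, 0, 0, 0, -1], [-0.835, -0.316, 0.033, 0, 0, 0, -1], [-0.835, -0.316, 0.033, 0, 0, 0, -1], [-0.835, -0.316, 0.033, 0, 0, 0, -1], [-0.835, -0.316, 0.033, 0, 0, 0, -1]]]'

```text
time_s: 47.52
position: [0.6277, -0.2955, 0.1468]
tcp_rot: [[-0.424, 0.905, -0.0], [0.905, 0.424, 0.0], [0.0, -0.0, -1.0]]
force: [0.1, 0.1, 0.0]
opening: 0.996
grasp_force: 0.0
```

Run:
```python
from h import *
im,C=shot("wrist","c8"); s=S();print(s["time_s"],s["position"],s["joint_positions"].round(1))
for v in(120,150,200,225,240):
    r=white(im,C,(.64,-.296),.04,v); print(r[:3],r[3].min(0),r[3].max(0))
i2,C2=shot("top"); h=cv2.cvtColor(i2,cv2.COLOR_RGB2HSV)
```

```text
47.5667 [ 0.62771026 -0.2958584   0.14682146] [-34.4  40.2  75.1   0.   64.7 -59.5]
(array([ 0.640263  , -0.29020941]), (68.0, 35.9), 20.639629364013672) [302 179] [372 218]
(array([ 0.640263  , -0.29020941]), (68.0, 35.9), 20.639629364013672) [302 179] [372 218]
(array([ 0.64033832, -0.29031055]), (67.9, 35.6), 20.47781753540039) [302 179] [372 218]
(array([ 0.6416983 , -0.29371823]), (67.8, 28.3), 20.47788429260254) [303 186] [372 218]
(array([ 0.64170154, -0.2937269 ]), (67.8, 27.9), 20.478580474853516) [303 186] [372 218]
```

View pics/c8.png

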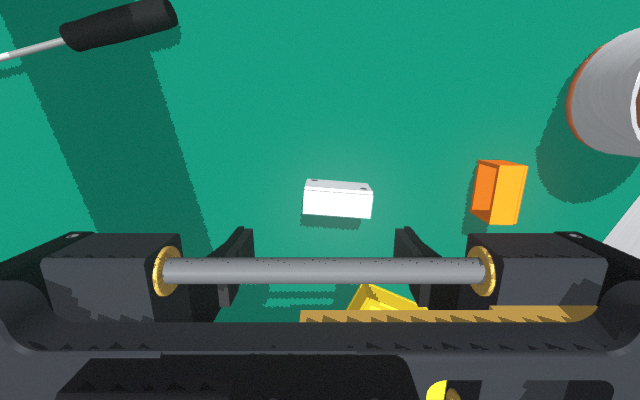

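B was knocked to (.6417,-.2937) with yaw 20.5, and its dots still face +X. I need to check clearance to the orange decoy at (500,190).

Run:
```python
from h import *
im=cv2.imread("pics/c8.png")[:,:,::-1]; C=cam("wrist"); c=np.array((.6417,-.2937)); y=20.5
a=np.radians(y); Y=np.array([np.cos(a),np.sin(a)]); X=np.array([-Y[1],Y[0]])
for q,z in(((472,210),.0),((474,160),.04),((527,167),.04),((490,224),0),((330,290),.03)):
    d=ray(q,z,C)[0,:2]-c; print(q,"u %.0f v %.0f"%(1e3*d@X,1e3*d@Y))
plan(tp(c,y,-45,-4,80),tp(c,y,-45,-4,10))
p,R=tp(c,y,-45,-4,110); c2=np.array((.49,-.0757))
plan(tp((.60,-.24),10,0,3,120),tp(c2,-8.7,0,3,110),tp(c2,-8.7,45,10,50),s={"position":p,"tcp_rot":R})
```

```text
(472, 210) u -9 v 157
(474, 160) u 51 v 125
(527, 167) u 48 v 176
(490, 224) u -24 v 181
(330, 290) u -106 v 2
0 d [-0.052, 0.089, 0.445] r [0.005, -0.125, 0.0121]
1 d [0.33, 0.0, 0.33] r [0.0, 0.0, 0.0]
0 d [0.292, -0.131, -0.386] r [0.0115, 0.1246, 0.0277]
1 d [0.602, -0.263, 0.033] r [0.0, 0.0, 0.026]
1 d [0.552, -0.357, 0.033] r [0.0, 0.0, 0.026]
2 d [0.047, -0.0, 0.4] r [-0.0, 0.125, 0.0]
```

Request:
carry_out --deltas '[[[-0.052, 0.089, 0.445, 0.005, -0.125, 0.0121, -1], [-0.052, 0.089, 0.445, 0.005, -0.125, 0.0121, -1], [-0.052, 0.089, 0.445, 0.005, -0.125, 0.0121, -1], [-0.052, 0.089, 0.445, 0.005, -0.125, 0.0121, -1], [-0.052, 0.089, 0.445, 0.005, -0.125, 0.0121, -1], [-0.052, 0.089, 0.445, 0.005, -0.125, 0.0121, -1], [-0.052, 0.089, 0.445, 0.005, -0.125, 0.0121, -1], [-0.052, 0.089, 0.445, 0.005, -0.125, 0.0121, -1], [-0.052, 0.089, 0.445, 0.005, -0.125, 0.0121, -1], [-0.052, 0.089, 0.445, 0.005, -0.125, 0.0121, -1]]]'

```text
time_s: 48.45
position: [0.647, -0.2951, 0.0821]
tcp_rot: [[-0.248, 0.939, 0.237], [0.67, 0.343, -0.658], [-0.7, -0.004, -0.715]]
force: [1.7, -0.1, 0.0]
opening: 0.996
grasp_force: 0.0
```

Run:
```python
from h import *
s=S();print(s["position"],s["joint_positions"].round(1))
plan(tp((.6417,-.2937),20.5,-45,-4,10))
```

```text
[ 0.64699317 -0.29509821  0.0821449 ] [-20.3  46.2  96.4 -82.   32.7  30.5]
0 d [0.332, -0.028, 0.348] r [-0.0013, -0.0017, -0.0005]
```

Joint 4 hits its limit here, so I'll use a smaller pick tilt (-35°) and a larger set-down tilt (+55°).

Run:
```python
from h import *
c=np.array((.6417,-.2937)); y=20.5
plan(tp(c,y,-35,-3,80),tp(c,y,-35,-3,10.5))
```

```text
0 d [0.011, -0.03, 0.01] r [-0.0012, 0.0261, -0.0006]
1 d [0.266, 0.0, 0.38] r [0.0, 0.0, 0.0]
```

Request:
carry_out --deltas '[[[0.011, -0.03, 0.01, -0.0012, 0.0261, -0.0006, -1], [0.011, -0.03, 0.01, -0.0012, 0.0261, -0.0006, -1], [0.011, -0.03, 0.01, -0.0012, 0.0261, -0.0006, -1], [0.011, -0.03, 0.01, -0.0012, 0.0261, -0.0006, -1], [0.011, -0.03, 0.01, -0.0012, 0.0261, -0.0006, -1], [0.011, -0.03, 0.01, -0.0012, 0.0261, -0.0006, -1], [0.011, -0.03, 0.01, -0.0012, 0.0261, -0.0006, -1], [0.011, -0.03, 0.01, -0.0012, 0.0261, -0.0006, -1], [0.011, -0.03, 0.01, -0.0012, 0.0261, -0.0006, -1], [0.011, -0.03, 0.01, -0.0012, 0.0261, -0.0006, -1]]]'

```text
time_s: 49.28
position: [0.6431, -0.2987, 0.0812]
tcp_rot: [[-0.289, 0.936, 0.2], [0.766, 0.352, -0.539], [-0.575, -0.002, -0.818]]
force: [0.5, 0.9, -0.7]
opening: 1.001
grasp_force: 0.0
```

Run:
```python
from h import *
s=S();print(s["position"],s["joint_positions"].round(1))
plan(tp((.6417,-.2937),20.5,-35,-3,10.5))
```

```text
[ 0.64310649 -0.29870256  0.08120886] [-23.7  43.9  93.8 -58.3  29.    4.8]
0 d [0.283, 0.004, 0.377] r [-0.0002, 0.0002, 0.0004]
```

Request:
carry_out --deltas '[[[0.15, 0.004, 0.2, 0, 0, 0, -1], [0.283, 0.004, 0.377, 0, 0, 0, -1], [0.283, 0.004, 0.377, 0, 0, 0, -1], [0.283, 0.004, 0.377, 0, 0, 0, -1], [0.283, 0.004, 0.377, 0, 0, 0, -1], [0.283, 0.004, 0.377, 0, 0, 0, -1], [0.283, 0.004, 0.377, 0, 0, 0, -1], [0.283, 0.004, 0.377, 0, 0, 0, -1], [0.283, 0.004, 0.377, 0, 0, 0, -1], [0.283, 0.004, 0.377, 0, 0, 0, -1]]]'

```text
time_s: 50.12
position: [0.643, -0.2969, 0.0115]
tcp_rot: [[-0.288, 0.936, 0.201], [0.766, 0.351, -0.539], [-0.575, -0.001, -0.818]]
force: [0.3, 0.3, 0.1]
opening: 1.002
grasp_force: 0.0
```

Run:
```python
from h import *
c=np.array((.6417,-.2937)); y=20.5
s=S();print(s["position"],s["joint_positions"].round(1),(s["position"][:2]-c)@[-np.sin(.3578),np.cos(.3578)])
p,R=tp(c,y,-35,-3,10.5)
plan(tp(c,y,-35,-3,10.5)); print()
c2=np.array((.50,-.055))
plan(tp(c,y,-35,-3,110),tp((.60,-.24),10,0,3,120),tp(c2,-8.7,0,3,110),tp(c2,-8.7,55,10,60),s={"position":p,"tcp_rot":R})
```

```text
[ 0.64296039 -0.29685738  0.01149205] [-23.5  50.6  94.3 -70.9  26.   19.1] -0.0033988281778916814
0 d [0.006, -0.0, 0.004] r [-0.0001, 0.0003, 0.0002]

0 d [-0.38, 0.0, -0.543] r [0.0, 0.0, 0.0]
1 d [0.349, -0.131, -0.326] r [0.0089, 0.0969, 0.0283]
2 d [0.665, -0.218, 0.033] r [0.0, 0.0, 0.026]
2 d [0.62, -0.323, 0.033] r [0.0, 0.0, 0.026]
3 d [0.047, 0.0, 0.333] r [-0.0, 0.1528, -0.0]
```

Request:
carry_out --deltas '[[[0, 0, 0, 0, 0, 0, 1], [0, 0, 0, 0, 0, 0, 1], [0, 0, 0, 0, 0, 0, 1], [0, 0, 0, 0, 0, 0, 1], [0, 0, 0, 0, 0, 0, 1], [0, 0, 0, 0, 0, 0, 1], [0, 0, 0, 0, 0, 0, 1], [0, 0, 0, 0, 0, 0, 1], [-0.03, 0, -0.043, 0, 0, 0, 1], [-0.06, 0, -0.086, 0, 0, 0, 1]]]'

```text
time_s: 50.95
position: [0.6422, -0.2965, 0.0258]
tcp_rot: [[-0.289, 0.936, 0.199], [0.766, 0.351, -0.538], [-0.574, -0.003, -0.819]]
force: [-0.3, 0.4, -1.7]
opening: 0.781
grasp_force: 30.0
```

Request:
carry_out --deltas '[[[-0.1, 0, -0.143, 0, 0, 0, 1], [-0.2, 0, -0.286, 0, 0, 0, 1], [-0.32, 0, -0.457, 0, 0, 0, 1], [-0.32, 0, -0.457, 0, 0, 0, 1], [-0.32, 0, -0.457, 0, 0, 0, 1], [-0.32, 0, -0.457, 0, 0, 0, 1], [-0.32, 0, -0.457, 0, 0, 0, 1], [-0.32, 0, -0.457, 0, 0, 0, 1], [-0.32, 0, -0.457, 0, 0, 0, 1], [-0.32, 0, -0.457, 0, 0, 0, 1]]]'

```text
time_s: 51.78
position: [0.6425, -0.2964, 0.109]
tcp_rot: [[-0.289, 0.936, 0.199], [0.766, 0.351, -0.538], [-0.574, -0.003, -0.819]]
force: [-0.0, -0.1, -0.1]
opening: 0.777
grasp_force: 30.0
```

Request:
carry_out --deltas '[[[0.349, -0.131, -0.326, 0.0089, 0.0969, 0.0283, 1], [0.349, -0.131, -0.326, 0.0089, 0.0969, 0.0283, 1], [0.349, -0.131, -0.326, 0.0089, 0.0969, 0.0283, 1], [0.349, -0.131, -0.326, 0.0089, 0.0969, 0.0283, 1], [0.349, -0.131, -0.326, 0.0089, 0.0969, 0.0283, 1], [0.349, -0.131, -0.326, 0.0089, 0.0969, 0.0283, 1], [0.349, -0.131, -0.326, 0.0089, 0.0969, 0.0283, 1], [0.349, -0.131, -0.326, 0.0089, 0.0969, 0.0283, 1], [0.349, -0.131, -0.326, 0.0089, 0.0969, 0.0283, 1], [0.349, -0.131, -0.326, 0.0089, 0.0969, 0.0283, 1]]]'

```text
time_s: 52.62
position: [0.5986, -0.2353, 0.1194]
tcp_rot: [[-0.176, 0.984, -0.003], [0.984, 0.176, -0.002], [-0.002, -0.004, -1.0]]
force: [-0.3, -0.1, -0.5]
opening: 0.78
grasp_force: 30.0
```

Request:
carry_out --deltas '[[[0.665, -0.218, 0.033, 0, 0, 0.026, 1], [0.665, -0.218, 0.033, 0, 0, 0.026, 1], [0.665, -0.218, 0.033, 0, 0, 0.026, 1], [0.665, -0.218, 0.033, 0, 0, 0.026, 1], [0.665, -0.218, 0.033, 0, 0, 0.026, 1], [0.665, -0.218, 0.033, 0, 0, 0.026, 1], [0.665, -0.218, 0.033, 0, 0, 0.026, 1], [0.665, -0.218, 0.033, 0, 0, 0.026, 1], [0.665, -0.218, 0.033, 0, 0, 0.026, 1], [0.665, -0.218, 0.033, 0, 0, 0.026, 1]]]'

```text
time_s: 53.45
position: [0.5504, -0.1452, 0.115]
tcp_rot: [[-0.011, 1.0, -0.001], [1.0, 0.011, -0.003], [-0.003, -0.001, -1.0]]
force: [-0.7, 0.1, -1.0]
opening: 0.779
grasp_force: 30.0
```

Request:
carry_out --deltas '[[[0.62, -0.323, 0.033, 0, 0, 0.026, 1], [0.62, -0.323, 0.033, 0, 0, 0.026, 1], [0.62, -0.323, 0.033, 0, 0, 0.026, 1], [0.62, -0.323, 0.033, 0, 0, 0.026, 1], [0.62, -0.323, 0.033, 0, 0, 0.026, 1], [0.62, -0.323, 0.033, 0, 0, 0.026, 1], [0.62, -0.323, 0.033, 0, 0, 0.026, 1], [0.62, -0.323, 0.033, 0, 0, 0.026, 1], [0.62, -0.323, 0.033, 0, 0, 0.026, 1], [0.62, -0.323, 0.033, 0, 0, 0.026, 1]]]'

```text
time_s: 54.28
position: [0.5009, -0.0528, 0.1099]
tcp_rot: [[0.152, 0.988, -0.001], [0.988, -0.152, -0.003], [-0.003, -0.0, -1.0]]
force: [0.8, -0.6, -0.8]
opening: 0.781
grasp_force: 30.0
```

Run:
```python
from h import *
s=S();print(s["position"],s["opening"]); shot("wrist","c9")
c2=np.array((.50,-.055)); plan(tp(c2,-8.7,55,8.5,60),tp(c2,-8.7,55,8.5,11))
```

```text
[ 0.50093345 -0.05282723  0.10990003] 0.7806532154623135
0 d [0.041, -0.003, 0.333] r [-0.0, 0.1532, -0.0001]
1 d [-0.268, 0.0, 0.187] r [0.0, 0.0, 0.0]
```

Request:
carry_out --deltas '[[[0.041, -0.003, 0.333, 0, 0.1532, 0, 1], [0.041, -0.003, 0.333, 0, 0.1532, 0, 1], [0.041, -0.003, 0.333, 0, 0.1532, 0, 1], [0.041, -0.003, 0.333, 0, 0.1532, 0, 1], [0.041, -0.003, 0.333, 0, 0.1532, 0, 1], [0.041, -0.003, 0.333, 0, 0.1532, 0, 1], [0.041, -0.003, 0.333, 0, 0.1532, 0, 1], [0.041, -0.003, 0.333, 0, 0.1532, 0, 1], [0.041, -0.003, 0.333, 0, 0.1532, 0, 1], [0.041, -0.003, 0.333, 0, 0.1532, 0, 1]]]'

```text
time_s: 55.17
position: [0.5008, -0.0473, 0.0584]
tcp_rot: [[0.09, 0.988, 0.124], [0.568, -0.153, 0.809], [0.818, -0.003, -0.575]]
force: [-0.1, -0.1, -0.3]
opening: 0.779
grasp_force: 30.0
```

Run:
```python
from h import *
s=S();print(s["position"],s["opening"],s["joint_positions"].round(1))
c2=np.array((.50,-.055)); plan(tp(c2,-8.7,55,8.5,11.2))
```

```text
[ 0.50079747 -0.04729717  0.0584323 ] 0.7785188279998078 [-44.1  52.1 101.3  44.4  72.4 -67.3]
0 d [-0.255, 0.003, 0.185] r [-0.0, 0.0003, -0.0005]
```

Request:
carry_out --deltas '[[[-0.1, 0, 0.07, 0, 0, 0, 1], [-0.18, 0.003, 0.13, 0, 0, 0, 1], [-0.23, 0.003, 0.165, 0, 0, 0, 1], [-0.255, 0.003, 0.185, 0, 0, 0, 1], [-0.255, 0.003, 0.185, 0, 0, 0, 1], [-0.255, 0.003, 0.185, 0, 0, 0, 1], [-0.255, 0.003, 0.185, 0, 0, 0, 1], [-0.255, 0.003, 0.185, 0, 0, 0, 1], [-0.255, 0.003, 0.185, 0, 0, 0, 1], [-0.255, 0.003, 0.185, 0, 0, 0, 1]]]'

```text
time_s: 56.0
position: [0.5016, -0.0455, 0.0131]
tcp_rot: [[0.087, 0.989, 0.124], [0.567, -0.151, 0.81], [0.819, -0.0, -0.574]]
force: [-0.3, -0.1, -0.2]
opening: 0.78
grasp_force: 30.0
```

Request:
carry_out --deltas '[[[0, 0, 0, 0, 0, 0, -1], [0, 0, 0, 0, 0, 0, -1], [0, 0, 0, 0, 0, 0, -1], [0, 0, 0, 0, 0, 0, -1], [0, 0, 0, 0, 0, 0, -1], [0, 0, 0, 0, 0, 0, -1], [0.11, 0, -0.077, 0, 0, 0, -1], [0.22, 0, -0.154, 0, 0, 0, -1], [0.4, 0, -0.28, 0, 0, 0, -1], [0.547, 0, -0.383, 0, 0, 0, -1]]]'

```text
time_s: 56.83
position: [0.5013, -0.0451, 0.1141]
tcp_rot: [[0.088, 0.989, 0.123], [0.566, -0.151, 0.811], [0.82, -0.002, -0.573]]
force: [0.8, 0.1, 0.1]
opening: 0.999
grasp_force: 0.0
```

Run:
```python
from h import *
s=S();print(s["position"],s["opening"])
plan(((.50,-.055,.11),tool(-8.7)))
```

```text
[ 0.50129463 -0.04505994  0.11411913] 0.9994623021229653
0 d [-0.061, 0.002, -0.039] r [-0.0003, -0.153, -0.0001]
```

Request:
carry_out --deltas '[[[-0.061, 0.002, -0.039, 0, -0.153, 0, -1], [-0.061, 0.002, -0.039, 0, -0.153, 0, -1], [-0.061, 0.002, -0.039, 0, -0.153, 0, -1], [-0.061, 0.002, -0.039, 0, -0.153, 0, -1], [-0.061, 0.002, -0.039, 0, -0.153, 0, -1], [-0.061, 0.002, -0.039, 0, -0.153, 0, -1], [-0.061, 0.002, -0.039, 0, -0.153, 0, -1], [-0.061, 0.002, -0.039, 0, -0.153, 0, -1], [-0.061, 0.002, -0.039, 0, -0.153, 0, -1], [-0.061, 0.002, -0.039, 0, -0.153, 0, -1]]]'

```text
time_s: 57.67
position: [0.5, -0.0538, 0.1088]
tcp_rot: [[0.147, 0.989, -0.001], [0.989, -0.147, 0.001], [0.001, -0.001, -1.0]]
force: [-0.5, 0.1, -0.4]
opening: 0.999
grasp_force: 0.0
```

Run:
```python
from h import *
im,C=shot("wrist","c10"); s=S();print(s["time_s"],s["position"],s["opening"])
for v in(150,200,225,240):
    r=white(im,C,(.50,-.053),.028,v); print(r[:3],r[3].min(0),r[3].max(0))
c=r[0]; (x0,y0),(x1,y1)=r[3].min(0),r[3].max(0)
g=cv2.cvtColor(im,cv2.COLOR_RGB2GRAY)[y0+3:y1-3,x0+3:x1-3]; print(np.argwhere(g<190)[::6][:,::-1].tolist())
y=r[2]; plan(tp(c,y,0,0,13))
p,R=tp(c,y,0,0,120)
p4=np.array((.6045,.1738+.0015))
plan(tp((.53,.03),6.9,0,0,120),tp(p4,6.9,0,-55,120),s={"position":p,"tcp_rot":R})
```

```text
57.7167 [ 0.5001528  -0.0549421   0.10862502] 1.001423457665624
(array([ 0.50031049, -0.05107083]), (67.3, 44.5), -8.458526611328125) [286 178] [362 226]
(array([ 0.50019669, -0.0510482 ]), (67.1, 44.4), -8.464012145996094) [286 178] [362 226]
(array([ 0.499875  , -0.05275887]), (67.0, 39.0), -8.457572937011719) [286 183] [362 225]
(array([ 0.49990872, -0.0527639 ]), (66.8, 39.0), -8.457572937011719) [286 183] [362 225]
[[5, 5], [6, 6], [6, 7], [5, 8], [4, 9], [10, 9], [7, 11], [60, 30], [60, 31], [60, 32], [60, 33], [61, 34]]
0 d [0.014, -0.003, 0.638] r [-0.0002, -0.0001, -0.0004]
0 d [0.575, 0.117, 0.0] r [0.0, 0.0, -0.0427]
1 d [0.535, 0.609, 0.0] r [0.0, 0.0, 0.0]
```

B is open side down (dots visible) at (.4999,-.0528), yaw -8.5. Now the vertical grip, then the look pose by pocket 4.

Request:
carry_out --deltas '[[[0.014, -0.003, 0.2, 0, 0, 0, -1], [0.014, -0.003, 0.4, 0, 0, 0, -1], [0.014, -0.003, 0.6, 0, 0, 0, -1], [0.014, -0.003, 0.638, 0, 0, 0, -1], [0.014, -0.003, 0.638, 0, 0, 0, -1], [0.014, -0.003, 0.638, 0, 0, 0, -1], [0.014, -0.003, 0.638, 0, 0, 0, 1], [0.014, -0.003, 0.638, 0, 0, 0, 1], [0.014, -0.003, 0.638, 0, 0, 0, 1], [0.014, -0.003, 0.638, 0, 0, 0, 1]]]'

```text
time_s: 58.55
position: [0.5008, -0.0535, 0.0142]
tcp_rot: [[0.151, 0.989, 0.001], [0.989, -0.151, -0.002], [-0.002, 0.001, -1.0]]
force: [-1.1, 0.6, 0.5]
opening: 0.78
grasp_force: 0.5
```

Request:
carry_out --deltas '[[[0, 0, 0, 0, 0, 0, 1], [0, 0, 0, 0, 0, 0, 1], [0, 0, 0, 0, 0, 0, 1], [0, 0, 0, 0, 0, 0, 1], [0, 0, -0.2, 0, 0, 0, 1], [0, 0, -0.4, 0, 0, 0, 1], [0, 0, -0.7, 0, 0, 0, 1], [0, 0, -0.71, 0, 0, 0, 1], [0, 0, -0.71, 0, 0, 0, 1], [0, 0, -0.71, 0, 0, 0, 1]]]'

```text
time_s: 59.38
position: [0.4999, -0.053, 0.1197]
tcp_rot: [[0.151, 0.989, -0.0], [0.989, -0.151, -0.001], [-0.001, -0.0, -1.0]]
force: [-0.4, -0.3, -1.0]
opening: 0.781
grasp_force: 30.0
```

Request:
carry_out --deltas '[[[0.575, 0.117, 0, 0, 0, -0.0427, 1], [0.575, 0.117, 0, 0, 0, -0.0427, 1], [0.575, 0.117, 0, 0, 0, -0.0427, 1], [0.575, 0.117, 0, 0, 0, -0.0427, 1], [0.575, 0.117, 0, 0, 0, -0.0427, 1], [0.575, 0.117, 0, 0, 0, -0.0427, 1], [0.575, 0.117, 0, 0, 0, -0.0427, 1], [0.575, 0.117, 0, 0, 0, -0.0427, 1], [0.575, 0.117, 0, 0, 0, -0.0427, 1], [0.575, 0.117, 0, 0, 0, -0.0427, 1]]]'

```text
time_s: 60.22
position: [0.5305, 0.0287, 0.1195]
tcp_rot: [[-0.115, 0.993, -0.001], [0.993, 0.115, -0.001], [-0.001, -0.001, -1.0]]
force: [0.5, -0.7, -1.0]
opening: 0.78
grasp_force: 30.0
```

Request:
carry_out --deltas '[[[0.535, 0.609, 0, 0, 0, 0, 1], [0.535, 0.609, 0, 0, 0, 0, 1], [0.535, 0.609, 0, 0, 0, 0, 1], [0.535, 0.609, 0, 0, 0, 0, 1], [0.535, 0.609, 0, 0, 0, 0, 1], [0.535, 0.609, 0, 0, 0, 0, 1], [0.535, 0.609, 0, 0, 0, 0, 1], [0.535, 0.609, 0, 0, 0, 0, 1], [0.535, 0.609, 0, 0, 0, 0, 1], [0.535, 0.609, 0, 0, 0, 0, 1]]]'

```text
time_s: 61.05
position: [0.6116, 0.119, 0.1193]
tcp_rot: [[-0.115, 0.993, -0.001], [0.993, 0.115, -0.001], [-0.001, -0.001, -1.0]]
force: [0.7, 0.5, -0.4]
opening: 0.779
grasp_force: 30.0
```

Run:
```python
from h import *
im,C=shot("wrist","c11"); s=S();p0=s["position"];R=s["tcp_rot"]
print(s["time_s"],p0,s["opening"])
for g in((.613,.104),(.506,.163)):
    r=white(im,C,g,.048,235); print("seated",r[:3])
# held cover far edge
r=white(im,C,p0[:2]+R[:2,0]*.01,p0[2]+.015,240); k=r[3]; y0=k[:,1].min(); e=k[(k[:,1]>=y0+2)&(k[:,1]<y0+8)]
print("held: top row",y0,"cols",e[:,0].min(),e[:,0].max())
E=ray([(e[:,0].min(),y0),(e[:,0].max(),y0)],p0[2]+.015,C); print(((E-p0)@R*1e3).round(1))
p4=np.array((.6044,.1757)); print("exp")
plan((np.r_[p4,.046],tool(6.9)))
```

```text
61.1 [0.61171576 0.1191385  0.11936165] 0.7739816235386906
seated (array([0.61422644, 0.09070687]), (104.7, 32.6), 6.662038803100586)
seated (array([0.50614444, 0.16310397]), (50.4, 38.1), 6.6468024253845215)
held: top row 223 cols 264 382
[[ 19.4 -33.2 -15. ]
 [ 19.4  31.5 -15.1]]
exp
0 d [0.381, -0.004, 0.489] r [-0.0002, 0.0002, -0.0007]
```

Request:
carry_out --deltas '[[[0.383, -0.004, 0.1, 0, 0, -0.0007, 1], [0.383, -0.004, 0.2, 0, 0, -0.0007, 1], [0.383, -0.004, 0.4, 0, 0, -0.0007, 1], [0.383, -0.004, 0.45, 0, 0, -0.0007, 1], [0.383, -0.004, 0.48, 0, 0, -0.0007, 1], [0.383, -0.004, 0.489, 0, 0, -0.0007, 1], [0.383, -0.004, 0.489, 0, 0, -0.0007, 1], [0.383, -0.004, 0.489, 0, 0, -0.0007, 1], [0.383, -0.004, 0.489, 0, 0, -0.0007, 1], [0.383, -0.004, 0.489, 0, 0, -0.0007, 1]]]'

```text
time_s: 61.93
position: [0.6055, 0.1764, 0.047]
tcp_rot: [[-0.12, 0.993, 0.001], [0.993, 0.12, -0.001], [-0.001, 0.001, -1.0]]
force: [0.6, -0.4, -0.7]
opening: 0.778
grasp_force: 30.0
```

Request:
carry_out --deltas '[[[0, 0, 0.01, 0, 0, 0, 1], [0, 0, 0.02, 0, 0, 0, 1], [0, 0, 0.03, 0, 0, 0, 1], [0, 0, 0.04, 0, 0, 0, 1], [0, 0, 0.05, 0, 0, 0, 1], [0, 0, 0.05, 0, 0, 0, 1], [0, 0, 0.05, 0, 0, 0, 1], [0, 0, 0.05, 0, 0, 0, 1], [0, 0, 0.05, 0, 0, 0, 1], [0, 0, 0.05, 0, 0, 0, 1]]]'

```text
time_s: 62.77
position: [0.6044, 0.1765, 0.0382]
tcp_rot: [[-0.121, 0.993, -0.001], [0.993, 0.121, -0.002], [-0.001, -0.001, -1.0]]
force: [0.3, -1.1, -1.4]
opening: 0.778
grasp_force: 30.0
```

Request:
carry_out --deltas '[[[0, 0, 0.01, 0, 0, 0, 1], [0, 0, 0.02, 0, 0, 0, 1], [0, 0, 0.03, 0, 0, 0, 1], [0, 0, 0.034, 0, 0, 0, 1], [0, 0, 0.034, 0, 0, 0, 1], [0, 0, 0.034, 0, 0, 0, 1], [0, 0, 0.034, 0, 0, 0, 1], [0, 0, 0.034, 0, 0, 0, 1], [0, 0, 0.034, 0, 0, 0, 1], [0, 0, 0.034, 0, 0, 0, 1]]]'

```text
time_s: 63.6
position: [0.6049, 0.1766, 0.0342]
tcp_rot: [[-0.121, 0.993, 0.0], [0.993, 0.121, -0.001], [-0.001, -0.0, -1.0]]
force: [-1.7, -1.8, 5.4]
opening: 0.781
grasp_force: 30.0
```

Request:
carry_out --deltas '[[[0, 0, 0, 0, 0, 0, -1], [0, 0, 0, 0, 0, 0, -1], [0, 0, 0, 0, 0, 0, -1], [0, 0, 0, 0, 0, 0, -1], [0, 0, 0, 0, 0, 0, -1], [0, 0, -0.1, 0, 0, 0, -1], [0, 0, -0.3, 0, 0, 0, -1], [0, 0, -0.5, 0, 0, 0, -1], [0, 0, -0.75, 0, 0, 0, -1], [0, 0, -0.95, 0, 0, 0, -1]]]'

```text
time_s: 64.43
position: [0.6049, 0.177, 0.1777]
tcp_rot: [[-0.121, 0.993, 0.0], [0.993, 0.121, -0.001], [-0.001, -0.0, -1.0]]
force: [0.8, 0.0, -0.0]
opening: 1.001
grasp_force: 0.0
```

Request:
carry_out --deltas '[[[0, -0.3, -0.15, 0, 0, 0, -1], [0, -0.3, -0.15, 0, 0, 0, -1], [0, -0.3, -0.15, 0, 0, 0, -1], [0, -0.3, -0.15, 0, 0, 0, -1], [0, -0.3, -0.15, 0, 0, 0, -1], [0, -0.3, -0.15, 0, 0, 0, -1], [0, -0.3, -0.15, 0, 0, 0, -1], [0, -0.3, -0.15, 0, 0, 0, -1], [0, -0.3, -0.15, 0, 0, 0, -1], [0, -0.3, -0.15, 0, 0, 0, -1]]]'

```text
time_s: 65.27
position: [0.5602, 0.1714, 0.1978]
tcp_rot: [[-0.121, 0.993, -0.001], [0.993, 0.121, -0.001], [-0.001, -0.002, -1.0]]
force: [-0.4, -0.6, 0.7]
opening: 1.003
grasp_force: 0.0
```

Run:
```python
from h import *
im,C=shot("wrist"); s=S();print(s["time_s"],s["position"]); np.save("w6.npy",im); np.savez("w6c.npz",K=C[0],T=C[1])
for g in((.6045,.175),(.506,.163),(.613,.104)):
    r=white(im,C,g,.048,235); print(r[:3],r[3].min(0),r[3].max(0))
b=(100,500,0,300); cv2.imwrite("pics/c12.png",cv2.resize(im[0:300,100:500,::-1],(800,600),interpolation=cv2.INTER_CUBIC))
```

```text
65.3167 [0.56013524 0.17139385 0.19791104]
(array([0.60411542, 0.17696571]), (66.6, 39.3), 6.9709882736206055) [334 170] [394 204]
(array([0.50589999, 0.16323204]), (50.8, 38.2), 6.971583366394043) [252 172] [298 205]
(array([0.61263013, 0.10790458]), (58.2, 31.1), 6.98417854309082) [337 232] [386 256]
```

View pics/c12.png

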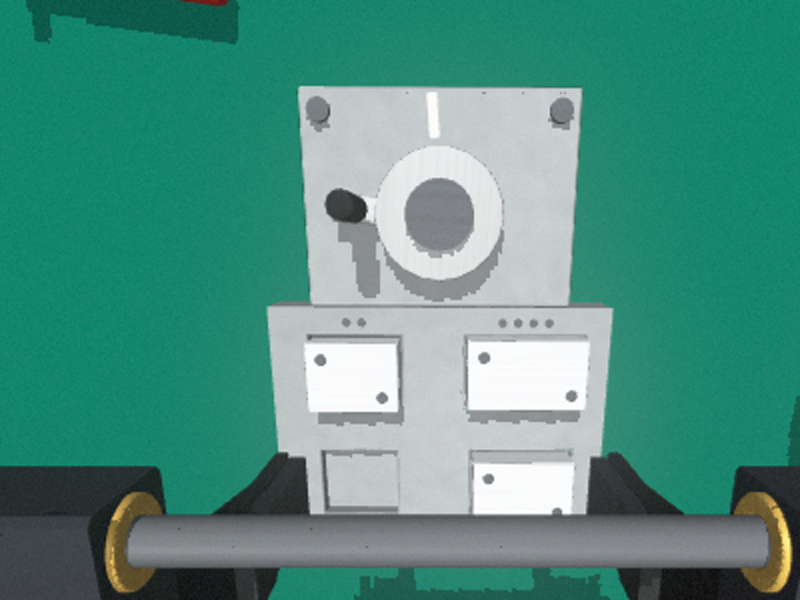

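All three covers are seated with their dots up. In the crop, the pin top is at (342,205), the ring centre at (439,213), and the white mark runs from (433,93) to (434,136). I'll compute the collar geometry next.

Run:
```python
from h import *
im=np.load("w6.npy");z=np.load("w6c.npz");C=(z["K"],z["T"])
f=lambda q:(np.array(q,float)+.5)/2-.5+[100,0]
h=cv2.cvtColor(im,cv2.COLOR_RGB2HSV); m=((h[...,1]<40)&(h[...,2]>235)).astype(np.uint8)
n,l,st,ce=cv2.connectedComponentsWithStats(m); u=f((380,260)).astype(int)
m2=np.zeros_like(m); m2[60:145,285:355]=m[60:145,285:355]
k=max(cv2.findContours(m2,0,1)[0],key=cv2.contourArea); (cx,cy),rad=cv2.minEnclosingCircle(k); print("ring px",cx,cy,rad)
R=Ro.from_euler("z",6.9,degrees=True).as_matrix()[:2,:2]
for zz in(.045,.055): 
    print("axis ring",zz,ray((cx,cy),zz,C)[0,:2], ray(f((439,213)),zz,C)[0,:2], "diam",np.linalg.norm(ray((cx+34/1,cy),zz,C)-ray((cx,cy),zz,C))*0+2*rad*1e3*(C[1][2,3]-zz)/C[0][0,0])
pin=ray(f((341,204)),.087,C)[0,:2]; mk=ray(f([(433,93),(434.5,136)]),.03,C)[:,:2]; sc=ray(f([(317,106),(562,106)]),.03,C)[:,:2]
print("pin",pin,"mark",mk,"screws",sc)
N0=np.array((.5592+.0000,.1316+.0013))
for n,q in(("pin",pin),("m1",mk[0]),("m2",mk[1]),("axis",ray(f((439,213)),.05,C)[0,:2])): print(n,"nest mm",((q-N0)@R*1e3).round(1))
```

```text
ring px 314.5 80.78571319580078 7.231690883636475
axis ring 0.045 [0.53683235 0.28136472] [0.54459505 0.25720467] diam 15.985439847039434
axis ring 0.055 [0.5372821  0.28022306] [0.54479768 0.25683212] diam 15.476558879227731
pin [0.50083561 0.25411866] mark [[0.53419743 0.31667029]
 [0.53734855 0.29623325]] screws [[0.47436665 0.30317415]
 [0.60219157 0.31873451]]
pin nest mm [-43.4 127.4]
m1 nest mm [ -2.7 185.4]
m2 nest mm [ -2.1 164.8]
axis nest mm [  0.5 125. ]
```

```bash
cat >> h.py <<'E'
AX=np.array((.5447,.2575)); NR=Ro.from_euler("z",6.9,degrees=True).as_matrix()[:2,:2]
def cp(t,z): return np.r_[AX+.045*NR@[-np.cos(t),np.sin(t)],z],tool(96.9-np.degrees(t))
E
python3 - <<'E'
from h import *
plan(cp(.05,.17),cp(.05,.062))
E
```

```text
0 d [0.299, -0.166, 0.093] r [-0.0002, -0.0, -0.121]
0 d [0.331, 0.085, 0.093] r [-0.0002, -0.0, -0.121]
1 d [0.0, 0.0, 0.72] r [0.0, 0.0, 0.0]
```

Request:
carry_out --deltas '[[[0.299, -0.166, 0.093, 0, 0, -0.121, -1], [0.299, -0.166, 0.093, 0, 0, -0.121, -1], [0.299, -0.166, 0.093, 0, 0, -0.121, -1], [0.299, -0.166, 0.093, 0, 0, -0.121, -1], [0.299, -0.166, 0.093, 0, 0, -0.121, -1], [0.299, -0.166, 0.093, 0, 0, -0.121, -1], [0.299, -0.166, 0.093, 0, 0, -0.121, -1], [0.299, -0.166, 0.093, 0, 0, -0.121, -1], [0.299, -0.166, 0.093, 0, 0, -0.121, -1], [0.299, -0.166, 0.093, 0, 0, -0.121, -1]]]'

```text
time_s: 66.15
position: [0.53, 0.2129, 0.1843]
tcp_rot: [[-0.77, 0.637, -0.001], [0.637, 0.77, -0.001], [-0.0, -0.001, -1.0]]
force: [-0.5, 1.0, -0.5]
opening: 1.003
grasp_force: 0.0
```

Request:
carry_out --deltas '[[[0.331, 0.085, 0.093, 0, 0, -0.121, -1], [0.331, 0.085, 0.093, 0, 0, -0.121, -1], [0.331, 0.085, 0.093, 0, 0, -0.121, -1], [0.331, 0.085, 0.093, 0, 0, -0.121, -1], [0.331, 0.085, 0.093, 0, 0, -0.121, -1], [0.331, 0.085, 0.093, 0, 0, -0.121, -1], [0.331, 0.085, 0.093, 0, 0, -0.121, -1], [0.331, 0.085, 0.093, 0, 0, -0.121, -1], [0.331, 0.085, 0.093, 0, 0, -0.121, -1], [0.331, 0.085, 0.093, 0, 0, -0.121, -1]]]'

```text
time_s: 66.98
position: [0.4998, 0.2543, 0.1703]
tcp_rot: [[-0.998, -0.069, -0.001], [-0.069, 0.998, -0.001], [0.001, -0.001, -1.0]]
force: [-0.9, -0.9, -0.4]
opening: 1.002
grasp_force: 0.0
```

Run:
```python
from h import *
s=S();print(s["position"],s["joint_positions"].round(1))
plan(cp(.05,.062))
def rows(t0,ts,z=.062):
    p0,R0=cp(t0,z)
    for t in ts:
        p,R=cp(t,z); print([*np.round(R0.T@(p-p0)/.15,3).tolist(),0,0,round(float((Ro.from_matrix(R0).inv()*Ro.from_matrix(R)).as_rotvec()[2]/2/np.pi),4)])
rows(.05,np.linspace(.05,.75,10)[1:]); print(); rows(.75,np.linspace(.75,1.5,10)[1:])
```

```text
[0.49977438 0.25426857 0.17032278] [ 15.6  29.2  94.4  -0.1  56.5 -78.3]
0 d [-0.001, 0.001, 0.722] r [-0.0002, -0.0001, -0.0003]
[-0.001, 0.023, 0.0, 0, 0, 0.0124]
[-0.004, 0.046, 0.0, 0, 0, 0.0248]
[-0.008, 0.069, 0.0, 0, 0, 0.0371]
[-0.014, 0.092, 0.0, 0, 0, 0.0495]
[-0.022, 0.114, 0.0, 0, 0, 0.0619]
[-0.032, 0.135, 0.0, 0, 0, 0.0743]
[-0.043, 0.155, 0.0, 0, 0, 0.0867]
[-0.056, 0.175, 0.0, 0, 0, 0.099]
[-0.071, 0.193, 0.0, 0, 0, 0.1114]

[-0.001, 0.025, 0.0, 0, 0, 0.0133]
[-0.004, 0.05, 0.0, 0, 0, 0.0265]
[-0.009, 0.074, 0.0, 0, 0, 0.0398]
[-0.017, 0.098, 0.0, 0, 0, 0.0531]
[-0.026, 0.121, 0.0, 0, 0, 0.0663]
[-0.037, 0.144, 0.0, 0, 0, 0.0796]
[-0.05, 0.165, 0.0, 0, 0, 0.0928]
[-0.064, 0.186, 0.0, 0, 0, 0.1061]
[-0.08, 0.204, 0.0, 0, 0, 0.1194]
```

Request:
carry_out --deltas '[[[0, 0, 0.2, 0, 0, 0, -1], [0, 0, 0.4, 0, 0, 0, -1], [0, 0, 0.55, 0, 0, 0, -1], [0, 0, 0.65, 0, 0, 0, -1], [0, 0, 0.722, 0, 0, 0, -1], [0, 0, 0.722, 0, 0, 0, -1], [0, 0, 0.722, 0, 0, 0, 0.54], [0, 0, 0.722, 0, 0, 0, 0.54], [0, 0, 0.722, 0, 0, 0, 0.54], [0, 0, 0.722, 0, 0, 0, 0.54]]]'

```text
time_s: 67.82
position: [0.5004, 0.2545, 0.0632]
tcp_rot: [[-0.997, -0.071, 0.002], [-0.071, 0.997, -0.001], [-0.001, -0.001, -1.0]]
force: [-0.0, 0.1, -0.8]
opening: 0.778
grasp_force: 0.0
```

Request:
carry_out --deltas '[[[0, 0, 0, 0, 0, 0, 0.54], [0, 0, 0, 0, 0, 0, 0.54], [0, 0, 0, 0, 0, 0, 0.54], [0, 0, 0, 0, 0, 0, 0.54], [0, 0, 0, 0, 0, 0, 0.54], [0, 0, 0, 0, 0, 0, 0.54], [0, 0, 0, 0, 0, 0, 0.54], [0, 0, 0, 0, 0, 0, 0.54], [0, 0, 0, 0, 0, 0, 0.54], [0, 0, 0, 0, 0, 0, 0.54]]]'

```text
time_s: 68.65
position: [0.4996, 0.2542, 0.0619]
tcp_rot: [[-0.997, -0.071, -0.001], [-0.071, 0.997, -0.001], [0.001, -0.001, -1.0]]
force: [-0.4, 0.6, -0.7]
opening: 0.234
grasp_force: 0.0
```

Request:
carry_out --deltas '[[[-0.001, 0.023, 0, 0, 0, 0.0124, 0.54], [-0.004, 0.046, 0, 0, 0, 0.0248, 0.54], [-0.008, 0.069, 0, 0, 0, 0.0371, 0.54], [-0.014, 0.092, 0, 0, 0, 0.0495, 0.54], [-0.022, 0.114, 0, 0, 0, 0.0619, 0.54], [-0.032, 0.135, 0, 0, 0, 0.0743, 0.54], [-0.043, 0.155, 0, 0, 0, 0.0867, 0.54], [-0.056, 0.175, 0, 0, 0, 0.099, 0.54], [-0.071, 0.193, 0, 0, 0, 0.1114, 0.54], [-0.071, 0.193, 0, 0, 0, 0.1114, 0.54]]]'

```text
time_s: 69.48
position: [0.5082, 0.2839, 0.0619]
tcp_rot: [[-0.808, 0.589, -0.001], [0.589, 0.808, -0.002], [-0.0, -0.002, -1.0]]
force: [0.1, -0.3, 0.8]
opening: 0.233
grasp_force: 0.0
```

Request:
carry_out --deltas '[[[-0.001, 0.025, 0, 0, 0, 0.0133, 0.54], [-0.004, 0.05, 0, 0, 0, 0.0265, 0.54], [-0.009, 0.074, 0, 0, 0, 0.0398, 0.54], [-0.017, 0.098, 0, 0, 0, 0.0531, 0.54], [-0.026, 0.121, 0, 0, 0, 0.0663, 0.54], [-0.037, 0.144, 0, 0, 0, 0.0796, 0.54], [-0.05, 0.165, 0, 0, 0, 0.0928, 0.54], [-0.064, 0.186, 0, 0, 0, 0.1061, 0.54], [-0.08, 0.204, 0, 0, 0, 0.1194, 0.54], [-0.08, 0.204, 0, 0, 0, 0.1194, 0.54]]]'

```text
time_s: 70.32
position: [0.5356, 0.3014, 0.0617]
tcp_rot: [[-0.191, 0.982, -0.002], [0.982, 0.191, -0.001], [-0.001, -0.002, -1.0]]
force: [-0.3, -0.6, -0.1]
opening: 0.23
grasp_force: 0.2
```

Run:
```python
from h import *
s=S();print(s["position"],s["opening"],s["force"].round(1)); plan(cp(1.5,.062))
```

```text
[0.53557143 0.30137909 0.06166301] 0.23017279670824342 [-0.3 -0.6 -0.1]
0 d [0.001, 0.004, -0.002] r [-0.0003, 0.0002, 0.0001]
```

Next: nudge the remaining 0.6 mm, close on the pin to centre it, then open, rise and check.

Request:
carry_out --deltas '[[[0.001, 0.004, 0, 0, 0, 0, 0.54], [0.001, 0.004, 0, 0, 0, 0, 1], [0.001, 0.004, 0, 0, 0, 0, 1], [0.001, 0.004, 0, 0, 0, 0, 1], [0.001, 0.004, 0, 0, 0, 0, 1], [0.001, 0.004, 0, 0, 0, 0, 1], [0.001, 0.004, 0, 0, 0, 0, 1], [0.001, 0.004, 0, 0, 0, 0, 1], [0.001, 0.004, 0, 0, 0, 0, 1], [0.001, 0.004, 0, 0, 0, 0, 1]]]'

```text
time_s: 71.15
position: [0.5357, 0.3019, 0.0617]
tcp_rot: [[-0.19, 0.982, -0.002], [0.982, 0.19, -0.001], [-0.001, -0.002, -1.0]]
force: [-4.6, 2.6, -0.2]
opening: 0.148
grasp_force: 30.0
```

Run:
```python
from h import *
s=S();print(s["position"],s["opening"],s["grasp_force"]); plan(cp(1.5,.062))
```

```text
[0.53574121 0.3019093  0.06167859] 0.14806972772349924 29.99776091426611
0 d [-0.002, 0.002, -0.002] r [-0.0004, 0.0001, 0.0]
```

Request:
carry_out --deltas '[[[0, 0.003, 0, 0, 0, 0, 1], [0, 0.003, 0, 0, 0, 0, 1], [0, 0.003, 0, 0, 0, 0, 1], [0, 0.003, 0, 0, 0, 0, -1], [0, 0.003, 0, 0, 0, 0, -1], [0, 0.003, 0, 0, 0, 0, -1], [0, 0.003, 0, 0, 0, 0, -1], [0, 0.003, 0, 0, 0, 0, -1], [0, 0.003, 0, 0, 0, 0, -1], [0, 0.003, 0, 0, 0, 0, -1]]]'

```text
time_s: 71.98
position: [0.5373, 0.3018, 0.0621]
tcp_rot: [[-0.19, 0.982, 0.0], [0.982, 0.19, -0.001], [-0.001, -0.0, -1.0]]
force: [0.7, -0.0, -0.7]
opening: 0.596
grasp_force: 0.0
```

Request:
carry_out --deltas '[[[0, 0.003, -0.1, 0, 0, 0, -1], [0, 0.003, -0.3, 0, 0, 0, -1], [0, 0.003, -0.5, 0, 0, 0, -1], [0, 0.003, -0.7, 0, 0, 0, -1], [0, 0.003, -0.9, 0, 0, 0, -1], [0, 0.003, -0.9, 0, 0, 0, -1], [0, 0.003, -0.9, 0, 0, 0, -1], [0, 0.003, -0.9, 0, 0, 0, -1], [0, 0.003, -0.9, 0, 0, 0, -1], [0, 0.003, -0.9, 0, 0, 0, -1]]]'

```text
time_s: 72.82
position: [0.5363, 0.3017, 0.1951]
tcp_rot: [[-0.19, 0.982, -0.004], [0.982, 0.19, -0.003], [-0.002, -0.005, -1.0]]
force: [-0.8, -0.4, 0.7]
opening: 0.999
grasp_force: 0.0
```

Request:
carry_out --deltas '[[[-0.86, 0, 0, 0, 0, 0, -1], [-0.86, 0, 0, 0, 0, 0, -1], [-0.86, 0, 0, 0, 0, 0, -1], [-0.86, 0, 0, 0, 0, 0, -1], [-0.86, 0, 0, 0, 0, 0, -1], [-0.86, 0, 0, 0, 0, 0, -1], [-0.86, 0, 0, 0, 0, 0, -1], [-0.86, 0, 0, 0, 0, 0, -1], [-0.86, 0, 0, 0, 0, 0, -1], [-0.86, 0, 0, 0, 0, 0, -1]]]'

```text
time_s: 73.65
position: [0.5617, 0.1767, 0.197]
tcp_rot: [[-0.192, 0.981, -0.001], [0.981, 0.192, -0.001], [-0.001, -0.001, -1.0]]
force: [-0.6, 0.0, -0.5]
opening: 0.997
grasp_force: 0.0
```

Run:
```python
from h import *
im,C=shot("wrist","c13"); s=S();print(s["time_s"],s["position"])
pe,_=cp(1.5,.087); u=proj(pe,C)[0]; print("expected pin px",u)
h=cv2.cvtColor(im,cv2.COLOR_RGB2HSV); g=h[...,2]; x,y=u.round().astype(int)
m=np.zeros(g.shape,np.uint8); m[y-28:y+28,x-28:x+28]=(g<95)[y-28:y+28,x-28:x+28]&(h[...,1]<110)[y-28:y+28,x-28:x+28]
k=max(cv2.findContours(m,0,1)[0],key=cv2.contourArea); kk=k.reshape(-1,2); print("dark blob",kk.min(0),kk.max(0),cv2.contourArea(k))
K=C[1][:2,3]
for n,pxy in(("blob ctr",cv2.minEnclosingCircle(k)[0]),):
    for zz in(.087,.07): 
        q=(ray(pxy,zz,C)[0,:2]-(AX-[0,.0005]))@NR; print(n,zz,q*1e3,"theta",np.arctan2(q[1],-q[0]))
for gg in((.6045,.175),(.506,.163),(.613,.104)):
    r=white(im,C,gg,.048,235); print(r[:3])
```

```text
73.7 [0.56173317 0.17643643 0.19704909]
expected pin px [322.87686115  55.2299399 ]
dark blob [315  50] [330  72] 259.0
blob ctr 0.087 [-2.68365065 40.82150834] theta 1.5051496957090873
blob ctr 0.07 [-2.94621785 43.83857149] theta 1.5036911715321037
(array([0.60408459, 0.17662299]), (66.7, 39.0), 6.820377349853516)
(array([0.50621368, 0.16352023]), (50.1, 39.1), 7.045504093170166)
(array([0.61173865, 0.11295174]), (59.2, 24.7), 11.109943389892578)
```

```bash
python3 -c "
from rig import job
print(job.hand_in())"
```

```text
the job is handed in; nothing more can be done
None
```

I loaded covers 2, 3 and 4 into their pockets open side down, shortest to longest (cover 1 was not on the bench), turned the lock collar to about 1.50 rad so its pin stands over the white mark, and handed the job in; the judged result was not reported back.

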